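# Close a pot strainer: draw its sprung cover down evenly on four wing nuts

### The job

Close the pot strainer on the bench: its cover still stands off the gasket on the basket spring, so draw it down level by its four wing nuts, crosswise (after each nut the one opposite) and a little at a time. First run all four part way, until each just pulls (about 0.15 N m), then go round crosswise again and snug each to 0.4 N m, so that the cover sits flat on its gasket and all four pull alike. Never drive one nut home while the others are still up, never overtighten one, and leave the other things on the bench where they are.

Things in the scene. Friction and masses are not known exactly. Their poses are not given: they have to be found in the camera images.
- strainer: grey cast-iron pot strainer, foot 152 mm across bolted down; origin under its centre on the bench, z up. Two pipe necks along its own +y and -y reach 116 mm out, up to 88 mm high. Round top flange 176 mm across, top face 100 mm up; on it a full-face black rubber gasket 3.8 mm thick (give or take 0.2). Four studs on a circle of 68 mm radius at 45, 135, 225, 315 degrees from its own x axis.
- cover: round cast cover, 176 mm across, 14 mm thick, with a low centre boss and brass plug (top 30 mm above its underside); origin at the centre of its underside, z up. A spring inside (30 N per mm) holds it level, about 1 mm clear of the gasket. One nut alone driven d mm down puts it d mm out of level across the studs, the far side staying put. The gasket gives some 0.3 mm, then the cover stops.
- nut_1: steel wing nut at the strainer's own +x +y corner (axis at x +48, y +48 mm from the strainer's axis). Origin on the stud axis at the underside of its washer, z up. Washer and hub, 31 and 25 mm across, fill the lowest 12 mm; above is a flat blade to grip, 46 mm long along the nut's own x, 10 mm thick along its y, from 12 to 40 mm above the origin. Opposite it is nut_3.
- nut_2: wing nut like nut_1, at the -x +y corner (-48, +48 mm). Opposite it is nut_4. All four: clockwise seen from above tightens; the quick-acting thread goes down 10 mm a turn (1.6 mm per rad) and holds where it is left. Each starts 0 to 0.7 mm short of bearing on the cover, wings at any angle, so angle and height as read do not tell when it is tight.
- nut_3: wing nut like nut_1, at the -x -y corner (-48, -48 mm). Opposite it is nut_1. All four: turning takes 0.06 N m when free, plus 0.004 to 0.007 N m per newton with which the nut bears on the cover: 15 to 30 N as it draws the cover down on the spring; once the cover is seated the moment climbs steeply, from 0.2 to 0.4 N m in about half a radian or less.
- nut_4: wing nut like nut_1, at the +x -y corner (+48, -48 mm). Opposite it is nut_2. All four: snug is a turning moment of 0.4 N m (45 to 90 N on the cover); above 170 N it is overtightened. Grip the blade across its 10 mm and turn, or push one wing round by its end corner, 23 mm out from the axis: there 0.4 N m is a push of 17 N square to the blade. Other nuts may ease a little as one is snugged.
- spanner: loose combination spanner, 200 mm long, lying in front of the strainer; origin under its middle. Not needed.
- bush: loose steel bush, 60 mm across and 36 mm high, bored 32 mm, standing close behind the strainer; origin under its centre. Not needed.
- bolt: loose hexagon bolt standing on its head, 57 mm high, head 19 mm across, close behind the strainer; origin under its centre. Not needed.
- hammer: loose hammer, 280 mm long, lying at the right; origin under its middle. Not needed.
- screwdriver: loose wooden-handled screwdriver, 220 mm long, lying at the left; origin under its middle. Not needed.
- basket: the old strainer basket, an open steel cup 80 mm across and 85 mm high with a wire bail to 112 mm, standing at the left; origin under its centre. Not needed.
- grease_tin: loose closed metal tin, 90 mm across and 75 mm high, at the right; origin under its centre. Not needed.
Not all that is in view belongs to the job. Leave any blue or purple look-alike of the strainer alone.

How it is judged:
On the way, in this order (a step that is already met when the one before it is completed fails the run):
1. the first nut and the one opposite to it have been run part way down (0.6 mm or more) before the other two are turned (less than 0.3 mm) (((distance of each of nut_1, nut_3 from where it was at the start of the episode above 0.0006 m and distance of each of nut_2, nut_4 from where it was at the start of the episode below 0.0003 m) or (distance of each of nut_2, nut_4 from where it was at the start of the episode above 0.0006 m and distance of each of nut_1, nut_3 from where it was at the start of the episode below 0.0003 m))), for 0.1 s.
2. all four nuts have been run part way down (0.6 mm or more) before any is tight (each bears on the cover with less than 40 N) (distance of each of nut_1, nut_2, nut_3, nut_4 from where it was at the start of the episode above 0.0006 m and contact force between each of nut_1, nut_2, nut_3, nut_4 and cover below 40 N), for 0.1 s.
3. in the last pass two opposite nuts are tight (more than 40 N) before the other two are (less than 40 N) (((contact force between each of nut_1, nut_3 and cover above 40 N and contact force between each of nut_2, nut_4 and cover below 40 N) or (contact force between each of nut_2, nut_4 and cover above 40 N and contact force between each of nut_1, nut_3 and cover below 40 N))), for 0.1 s.
At the end, for the whole second after the job is handed in: each of the four nuts bears on the cover with 30 to 130 N (about 0.2 to 0.6 N m), and the cover is down on its gasket (0.8 mm or more below its start) and level to 0.004 rad (contact force between nut_1 and cover between 30 and 130 N and contact force between nut_2 and cover between 30 and 130 N and contact force between nut_3 and cover between 30 and 130 N and contact force between nut_4 and cover between 30 and 130 N and angle between cover's own z axis and vertical below 0.004 rad and distance of cover from where it was at the start of the episode above 0.0008 m); the robot touches nothing.
It fails at once if the cover is cocked: out of level by more than 0.012 rad (1.6 mm across the studs) (angle between cover's own z axis and vertical above 0.012 rad).
It fails at once if a nut is overtightened: it bears on the cover with more than 170 N (contact force between any of nut_1, nut_2, nut_3, nut_4 and cover above 170 N).
It fails at once if another thing on the bench is shifted by more than 30 mm (distance of any of spanner, bush, bolt, hammer, screwdriver, basket, grease_tin from where it was at the start of the episode above 0.03 m).
It also fails if it takes over 72 s, if anything falls off the work surface, if the arm or the gripper's body presses on something with over 40 N, if the wrist force passes 120 N, or if a joint passes its speed limit or range.

### The arm

A 7-joint arm with a two-finger parallel gripper is mounted at the origin on the work surface. World frame = base frame: x ahead of the robot, y to its left, z up, the work surface at z = 0. Lengths are in m, angles in rad, forces in N, time in s.
With the tool pointing down it reaches from about 0.35 to 0.9 m from the base axis. Payload 7.2 kg.
Tool frame: the origin (TCP) lies at the very end of the fingers, on their centre line; the grasp point (between the pads) lies 19 mm behind it (ctrl.grip_depth is the distance from the TCP to the grasp point, in m); z points along the fingers, y is the direction in which the jaws open and shut (so a half turn about z gives the same grasp; the last joint's range is limited). The gripper opens to 85 mm and grips with 20 to 120 N. Pads are 22 mm wide; open, the fingers measure 114 mm over their backs; the gripper's body (76 mm by 85 mm) begins 54 mm behind the grasp point. The pads swing forward as they close: fully open they stand 13 mm farther back than shut.
Start: joints at [1.142, 0.411, -0.013, 1.596, 0.006, 1.134, -0.082], TCP at [0.221, -0.585, 0.197] pointing down, gripper open.
Joint ranges: [-2.95, 2.95], [-0.29, 1.99], [-1.47, 1.44], [0.14, 2.54], [-1.03, 4.17], [0.13, 1.85], [-2.86, 2.86]. Speed limits (rad/s): [2.39, 2.39, 3.01, 3.01, 3.14, 3.14, 3.14].

### API

Orientations are given as a unit quaternion [x, y, z, w].
In Python, from plant import ctrl gives the robot as it stands.
- The arm moves only by the tool arm_command, never from a script. Its argument "moves" is a list of rows, each a list of 6 numbers: the shift along the tool's x, y, z in m, then the turn, a rotation vector about the tool's x, y, z in degrees. In form: [[x, y, z, rx, ry, rz], ...]. A call has 1 to 12 rows; each row is the pose to reach, as a shift and turn from the pose commanded when the call began, along the tool's axes at that moment; what a row does not reach only later rows make up. A row lasts 1/10 s, in which the tool goes at most 50 mm and 8.59 degrees, less where a joint would pass 70% of its speed; a pose out of reach is approached as far as the arm can. A call with a gripper value outside its range is refused whole. "claw" is the closure in counts, from 0 (fully open) to 255 (shut), set as the call begins (left out, the last holds). The fingers move at their own pace and stop on an object; the grip force is fixed at half the most. Time passes only in rows, so rows that repeat a pose let the fingers close. It gives the time, the measured TCP pose, the force and the opening at its end, in the units of the state.
- ctrl.read_state(): the state, without advancing time (a new reading comes with each control period).
- ctrl.snapshot(name): name is "side" or "top"; returns the picture (384x512x3 uint8, red, green, blue); there is no depth.
- ctrl.camera_info(name): a dict with "fovy" (degrees; the focal length in pixels is half the picture's height over the tangent of half this angle, whatever the lens; pixels are square), "cx", "cy" (the principal point, pixels), "D" ([k1, k2, p1, p2, k3] as OpenCV has them; the pictures are not rectified), "R" (3x3) and "t" (3): a world point X has camera coordinates R X + t. Camera axes: x right, y down, z forward; pixel columns grow to the right and rows downward; lengths in m; the calibration is good to about 2 mm. A picture is of the moment at which its call begins. camera_info takes no time and is no camera call.
- ctrl.close_job(): hands the job in, once; it reports no verdict.
The state is a dict: "clock": time; "joints": joint angles; "qvel": joint speeds; "joint_torque": joint torques, N m; "eef_pos": TCP position; "eef_rot": TCP orientation; "force": force on the tool from outside, world axes, zero at the start; "ft_torque": the same for the moment, N m; "finger_gap": opening from 0.0 (shut) to 1.0 (fully open).
Only numpy, scipy, OpenCV 4.12 (cv2) and the standard library are available. Lean on these libraries where they do the work, as an engineer would, in place of code of your own. Each camera call takes 0.05 s, during which the arm holds its last target.

## Working session

There is one attempt and no reset: what is moved stays moved. The work goes in short steps, Python scripts to look and compute and a tool call to move; the robot and the scene stay as the last step left them, time stands still between calls to the robot, and variables do not carry over. Pictures are saved under pics/ and viewed, and the job is handed in when it is done.

Besides the shell and the picture viewer there is one more tool, called after "Call:" as name(argument=value, ...), one argument or row to a line, values as JSON. arm_command: Moves the arm, as the interface text tells. Its arguments: {"type":"object","properties":{"moves":{"type":"array","items":{"type":"array","items":{"type":"number"}}},"claw":{"type":"number"}},"required":["moves"]}

```bash
ls; mkdir -p pics; python3 - <<'E'
from plant import ctrl
import cv2
for n in("side","top"):
    im=ctrl.snapshot(n); cv2.imwrite(f"pics/{n}0.png",im[:,:,::-1]); c=ctrl.camera_info(n); print(c)
s=ctrl.read_state(); print(s, ctrl.grip_depth)
E
```

```text
pics
{'fovy': 51.15863726160891, 'cx': 252.16829554467645, 'cy': 191.42278602144685, 'D': array([-0.01024669,  0.        ,  0.        ,  0.        ,  0.        ]), 'R': array([[-0.87521741, -0.48328509, -0.02073658],
       [-0.3165731 ,  0.60466564, -0.73086314],
       [ 0.36575395, -0.6330995 , -0.68220896]]), 't': array([0.41667122, 0.2368144 , 1.0609799 ])}
{'fovy': 52.733853299040646, 'cx': 255.10311195343309, 'cy': 189.8414248513631, 'D': array([0.01233957, 0.        , 0.        , 0.        , 0.        ]), 'R': array([[ 0.00667267, -0.9999417 ,  0.00848916],
       [-0.98848414, -0.00787916, -0.15111926],
       [ 0.15117734, -0.00738303, -0.98847909]]), 't': array([-0.00285643,  0.48620058,  1.21998066])}
{'clock': 0.1, 'joints': array([ 1.14181483,  0.41183616, -0.01272175,  1.59694745,  0.00559539,
        1.13429192, -0.08215798]), 'qvel': array([-4.63674539e-04,  3.58973271e-04,  1.37038145e-03,  3.58554756e-04,
        8.76933486e-05,  2.34021233e-04,  5.34644521e-04]), 'joint_torque': array([ 1.99267502e-03, -6.01835275e+01,  6.84133507e-01, -3.00095022e+01,
        1.40582223e-02,  6.46474495e-03,  8.74483521e-05]), 'eef_pos': array([ 0.2204254 , -0.58431931,  0.1965323 ]), 'eef_rot': array([ 9.83766844e-01,  1.79449916e-01, -1.75745299e-04, -7.02000618e-04]), 'force': array([-0.47122287,  0.22498817, -0.40256719]), 'ft_torque': array([-0.04544665,  0.01757702,  0.02134678]), 'finger_gap': 1.0030547705460613} 0.0187
```

View pics/side0.png

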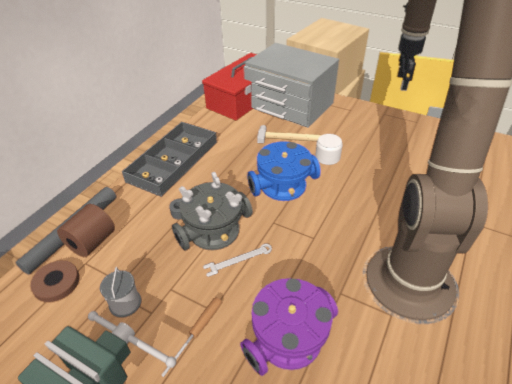

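View pics/top0.png

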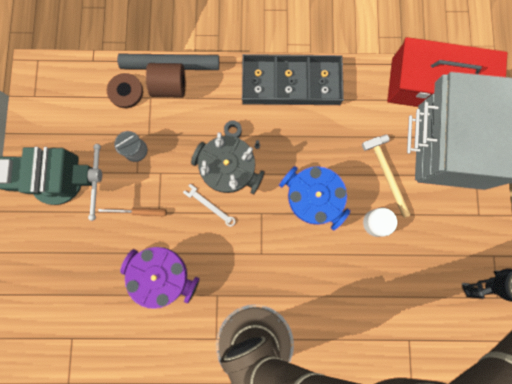

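```bash
python3 - <<'E'
import cv2
a=cv2.imread("pics/top0.png")[115:205,180:280]; cv2.imwrite("pics/topz.png",cv2.resize(a,None,fx=6.6,fy=6.6,interpolation=cv2.INTER_CUBIC))
a=cv2.imread("pics/side0.png")[165:255,160:265]; cv2.imwrite("pics/sidez.png",cv2.resize(a,None,fx=6.6,fy=6.6,interpolation=cv2.INTER_CUBIC))
E
```

```text
(no output)
```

View pics/topz.png

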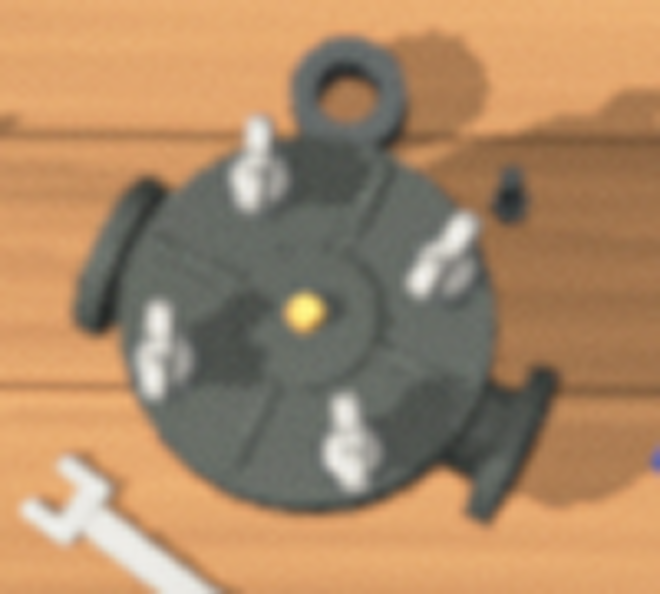

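View pics/sidez.png

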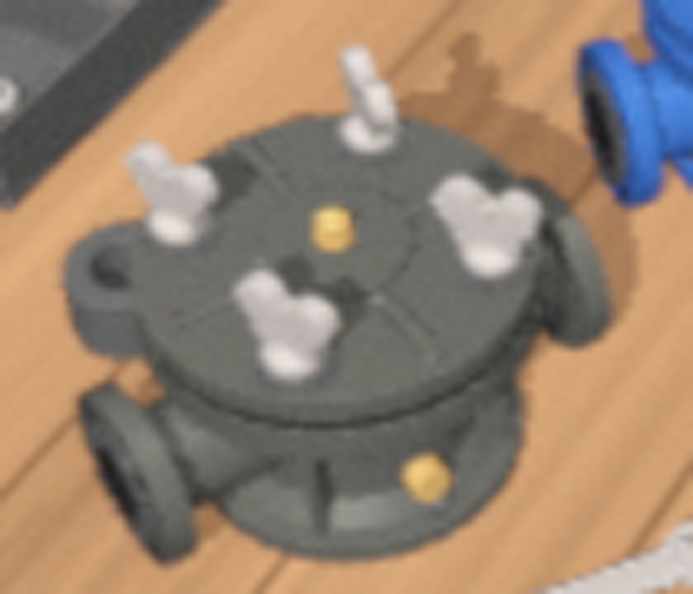

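```bash
cat > h.py <<'E'
import numpy as np,cv2
from plant import ctrl
def K(c): f=192/np.tan(np.radians(c["fovy"]/2)); return np.array([[f,0,c["cx"]],[0,f,c["cy"]],[0,0,1]])
def ray(n,uv,z):
    c=ctrl.camera_info(n);p=cv2.undistortPoints(np.array(uv,float).reshape(-1,1,2),K(c),c["D"])[:,0]
    R,t=c["R"],c["t"];o=-R.T@t;d=np.c_[p,np.ones(len(p))]@R
    return o+d*((z-o[2])/d[:,2])[:,None]
def tri(uv1,uv2):
    A=[]
    for n,uv in(("side",uv1),("top",uv2)):
        c=ctrl.camera_info(n);p=cv2.undistortPoints(np.array(uv,float).reshape(1,1,2),K(c),c["D"])[0,0]
        P=np.c_[c["R"],c["t"]];A+=[p[0]*P[2]-P[0],p[1]*P[2]-P[1]]
    v=np.linalg.svd(np.array(A))[2][-1];return v[:3]/v[3]
E
cat > m.py <<'E'
from h import *
import sys
for n in("side","top"):
    im=cv2.imread(f"pics/{n}0.png");x0,x1,y0,y1=(160,265,165,255) if n=="side" else (190,262,130,192)
    sub=im[y0:y1,x0:x1];g=sub.min(2);hsv=cv2.cvtColor(sub,cv2.COLOR_BGR2HSV)
    for nm,m in(("nut",((g>125)&(hsv[...,1]<60))),("plug",((hsv[...,1]>110)&(hsv[...,2]>190)))):
        k,l,st,ce=cv2.connectedComponentsWithStats(m.astype(np.uint8))
        for i in range(1,k):
            if st[i,4]<8: continue
            p=np.argwhere(l==i)[:,::-1]+[x0,y0]
            w=np.cov(p.T);ev,V=np.linalg.eigh(w)
            cc=p.mean(0)
            print(n,nm,st[i,4],cc.round(2),end=" ")
            if n=="top":
                q=ray(n,[cc-V[:,1]*5,cc+V[:,1]*5,cc],0.147 if nm=="nut" else .1348)
                d=q[1]-q[0];print(q[2].round(4),"ang",np.degrees(np.arctan2(d[1],d[0])).round(1))
            else: print()
E
python3 m.py
```

```text
side nut 103 [215.05 180.66] 
side nut 13 [160.69 178.69] 
side nut 140 [185.58 193.87] 
side nut 176 [233.11 198.41] 
side nut 175 [202.69 213.77] 
side nut 31 [214.06 242.29] 
side nut 109 [256.55 250.83] 
side plug 990 [184.29 191.9 ] 
side plug 267 [241.35 171.45] 
side plug 16 [262.62 166.44] 
side plug 26 [224.62 175.62] 
side plug 129 [258.09 180.33] 
side plug 1506 [233.45 235.62] 
side plug 26 [210.  199.5] 
side plug 8 [179.5 221.5] 
side plug 90 [166.04 238.36] 
side plug 24 [223.92 236.92] 
side plug 15 [262.47 241.27] 
top nut 82 [218.13 140.3 ] [0.6195 0.1139 0.147 ] ang 174.3
top nut 90 [246.68 153.69] [0.5789 0.0275 0.147 ] ang 144.0
top nut 89 [203.46 167.92] [0.5342 0.1558 0.147 ] ang 179.5
top nut 96 [232.25 181.98] [0.4924 0.0694 0.147 ] ang -175.2
top nut 38 [192.55 188.08] [0.4732 0.1864 0.147 ] ang -145.6
top plug 156 [205.39 131.9 ] [0.6491 0.1545 0.1348] ang 91.4
top plug 48 [256.25 132.08] [ 0.65   -0.0009  0.1348] ang 100.7
top plug 200 [197.28 141.84] [0.6176 0.1783 0.1348] ang 128.3
top plug 21 [225.62 161.76] [0.5563 0.0911 0.1348] ang 104.9
top plug 300 [198.19 180.06] [0.4995 0.1722 0.1348] ang -143.3
top plug 43 [245.26 189.47] [0.4721 0.0309 0.1348] ang 101.3
top plug 8 [259.   190.62] [ 0.469  -0.0102  0.1348] ang -89.5
```

```bash
python3 - <<'E'
import cv2,numpy as np
t=cv2.imread("pics/top0.png");s=cv2.imread("pics/side0.png")
T=dict(A=(218,140),B=(247,154),C=(232,182),D=(203,168));S=dict(A=(186,194),B=(215,181),C=(233,198),D=(203,214))
rows=[]
for im,d in((t,T),(s,S)):
    r=[]
    for k in "ABCD":
        x,y=d[k]; c=cv2.resize(im[y-12:y+12,x-10:x+10],None,fx=10,fy=10,interpolation=cv2.INTER_CUBIC)
        for i in range(0,200,50): cv2.line(c,(i,0),(i,4),(0,0,255),1)
        for i in range(0,240,50): cv2.line(c,(0,i),(4,i),(0,0,255),1)
        r.append(c)
    rows.append(np.hstack(r))
cv2.imwrite("pics/nz.png",np.vstack(rows))
E
```

```text
(no output)
```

View pics/nz.png

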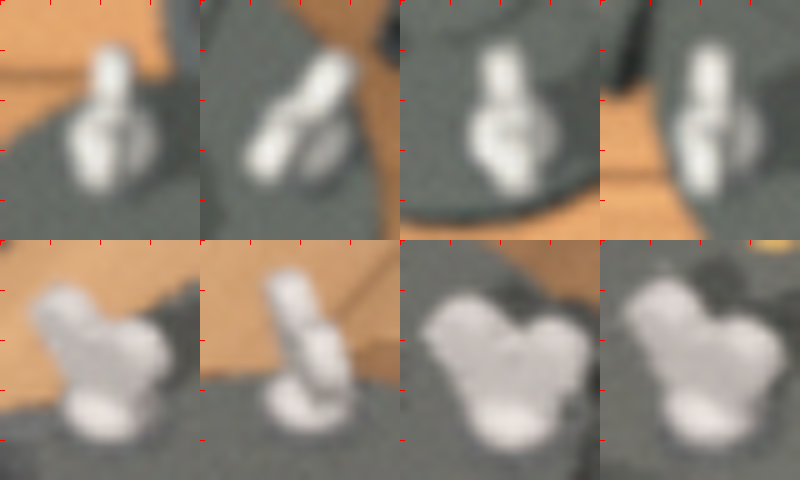

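```bash
python3 - <<'E'
from h import *
T=dict(A=(218,140),B=(247,154),C=(232,182),D=(203,168))
L=dict(A=((113,70),(97,170)),B=((137,75),(65,160)),C=((102,70),(118,180)),D=((112,70),(102,170)))
for k in "ABCD":
    x,y=T[k]; p=[((u+.5)/10-.5+x-10,(v+.5)/10-.5+y-12) for u,v in L[k]]
    q=ray("top",p,0.152);d=q[0]-q[1];print(k,q.mean(0).round(4),np.degrees(np.arctan2(d[1],d[0])).round(1),np.linalg.norm(d).round(4))
print(tri((210,199.5),(225.62,161.76)))
print(ctrl.read_state()["clock"])
E
```

```text
A [0.6204 0.1138 0.152 ] -7.6 0.0313
B [0.5788 0.0275 0.152 ] -39.0 0.0338
C [0.4914 0.0683 0.152 ] 9.0 0.0333
D [0.5343 0.1558 0.152 ] -4.1 0.0304
[0.55763746 0.09140691 0.12734973]
0.1
```

```bash
cat >> h.py <<'E'
from scipy.spatial.transform import Rotation as Ro
NUT=dict(A=(.6204,.1139),B=(.5788,.0274),C=(.4919,.0687),D=(.5340,.1557))
def st(verb=1):
    s=ctrl.read_state();R=Ro.from_quat(s["eef_rot"]).as_matrix()
    s["R"]=R;s["ang"]=np.degrees(np.arctan2(R[1,0],R[0,0]))
    if verb: print("t",round(s["clock"],2),"pos",(s["eef_pos"]*1000).round(1),"ang",s["ang"].round(2),"tilt",R[:,2].round(4),"F",s["force"].round(1),"T",s["ft_torque"].round(3),"j7",s["joints"][6].round(3),"tau7",s["joint_torque"][6].round(4),"gap",round(s["finger_gap"],3))
    return s
def to(p,ang):
    s=st();c,sn=np.cos(np.radians(ang)),np.sin(np.radians(ang))
    Rt=np.array([[c,sn,0],[sn,-c,0],[0,0,-1]])
    print("shift mm",(s["R"].T@(np.array(p)-s["eef_pos"])*1000).round(1),"rotvec",Ro.from_matrix(s["R"].T@Rt).as_rotvec(degrees=True).round(2))
E
python3 -c "
from h import *
to((*NUT['A'],.24),172.4)"
```

```text
t 0.1 pos [ 220.4 -584.3  196.5] ang 20.68 tilt [-6.0e-04  1.3e-03 -1.0e+00] F [-0.5  0.2 -0.4] T [-0.045  0.018  0.021] j7 -0.082 tau7 0.0001 gap 1.003
shift mm [ 620.7 -512.1  -42.8] rotvec [-3.0000e-02 -1.1000e-01 -1.5172e+02]
```

Call:
arm_command(
  moves=[
    [0.034,-0.028,-0.02,0,0,-8],
    [0.069,-0.057,-0.04,0,0,-16],
    [0.103,-0.085,-0.043,0,0,-25],
    [0.138,-0.114,-0.043,0,0,-33],
    [0.172,-0.142,-0.043,0,0,-42],
    [0.207,-0.17,-0.043,0,0,-50],
    [0.241,-0.199,-0.043,0,0,-59],
    [0.276,-0.227,-0.043,0,0,-67],
    [0.31,-0.256,-0.043,0,0,-76],
    [0.345,-0.284,-0.043,0,0,-84],
    [0.379,-0.313,-0.043,0,0,-93],
    [0.414,-0.341,-0.043,0,0,-101],
  ],
  claw=110,
)

```text
clock: 1.3
eef_pos: [0.4879, -0.1179, 0.2403]
eef_rot: [0.485, 0.875, -0.0, 0.0]
force: [1.3, -0.1, 0.6]
finger_gap: 0.564
```

```bash
python3 -c "
from h import *
to((*NUT['A'],.24),172.4)"
```

```text
t 1.3 pos [ 487.9 -117.9  240.3] ang 122.01 tilt [-1.e-04 -3.e-04 -1.e+00] F [ 1.3 -0.1  0.6] T [-0.029 -0.055 -0.049] j7 0.577 tau7 -0.6015 gap 0.564
shift mm [1.263e+02 2.352e+02 2.000e-01] rotvec [-2.000e-02  0.000e+00 -5.039e+01]
```

Call:
arm_command(
  moves=[
    [0.018,0.034,0,0,0,-7.5],
    [0.036,0.067,0,0,0,-15],
    [0.054,0.101,0,0,0,-22.5],
    [0.072,0.134,0,0,0,-30],
    [0.09,0.168,0,0,0,-38],
    [0.108,0.201,0,0,0,-45],
    [0.1263,0.2352,0,0,0,-50.4],
    [0.1263,0.2352,0,0,0,-50.4],
    [0.1263,0.2352,0,0,0,-50.4],
  ],
)

```text
clock: 2.2
eef_pos: [0.6211, 0.1124, 0.2393]
eef_rot: [0.068, 0.998, 0.0, -0.001]
force: [-0.2, -0.3, -0.3]
finger_gap: 0.561
```

```bash
python3 -c "
from h import *
to((*NUT['A'],.24),172.4)
for n in('top','side'):
    im=ctrl.snapshot(n); cv2.imwrite(f'pics/{n}1.png',im[:,:,::-1])
a=cv2.imread('pics/top1.png')[100:210,170:290];b=cv2.imread('pics/side1.png')[130:240,150:270]
cv2.imwrite('pics/z1.png',cv2.resize(np.hstack([a,b]),None,fx=3.3,fy=3.3,interpolation=cv2.INTER_CUBIC))
"
```

```text
t 2.2 pos [621.1 112.4 239.3] ang 172.16 tilt [-1.7e-03  4.0e-04 -1.0e+00] F [-0.2 -0.3 -0.3] T [-0.009 -0.018 -0.031] j7 0.893 tau7 0.058 gap 0.561
shift mm [ 0.9  1.3 -0.7] rotvec [ 0.01 -0.1  -0.24]
```

View pics/z1.png

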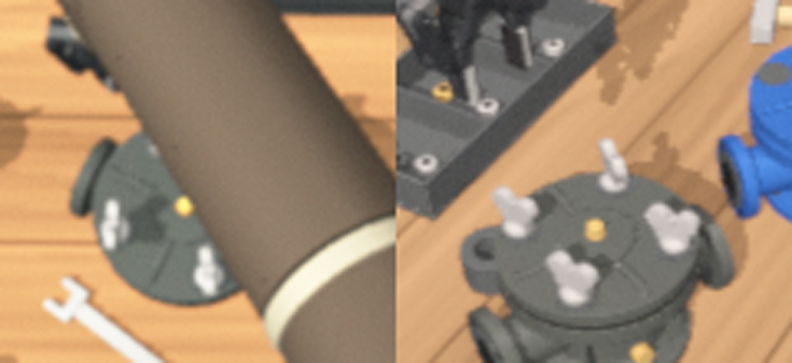

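Call:
arm_command(
  moves=[
    [0.0009,0.0013,0.04,0,0,0],
    [0.0009,0.0013,0.075,0,0,0],
    [0.0009,0.0013,0.095,0,0,0],
    [0.0009,0.0013,0.104,0,0,0],
    [0.0009,0.0013,0.104,0,0,0],
  ],
)

```text
clock: 2.8
eef_pos: [0.6202, 0.1114, 0.1356]
eef_rot: [0.07, 0.998, -0.0, -0.001]
force: [-0.2, 0.2, 0.6]
finger_gap: 0.567
```

```bash
python3 -c "
from h import *
st()
im=ctrl.snapshot('side'); cv2.imwrite(f'pics/side2.png',im[:,:,::-1])
b=cv2.imread('pics/side2.png')[130:240,130:270]
cv2.imwrite('pics/z2.png',cv2.resize(b,None,fx=5,fy=5,interpolation=cv2.INTER_CUBIC))
"
```

```text
t 2.8 pos [620.2 111.4 135.6] ang 171.98 tilt [-1.5e-03 -9.0e-04 -1.0e+00] F [-0.2  0.2  0.6] T [ 0.022 -0.044  0.007] j7 0.831 tau7 -0.0993 gap 0.567
```

View pics/z2.png

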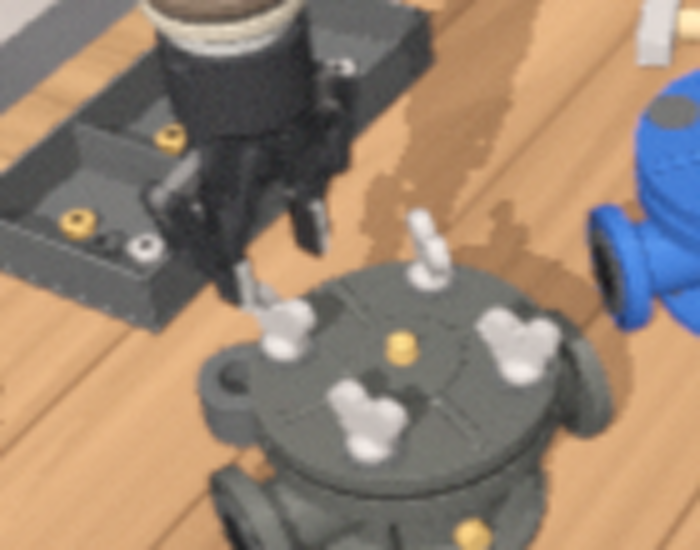

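```bash
python3 -c "
from h import *
s=st()
c=ctrl.camera_info('side')
R=s['R'];p=s['eef_pos']
X=np.array([p,p+R[:,1]*.024,p-R[:,1]*.024,p+R[:,1]*.024-R[:,2]*.006,p-R[:,1]*.024-R[:,2]*.006,(*NUT['A'],.119),(*NUT['A'],.159)])
uv=cv2.projectPoints(X,cv2.Rodrigues(c['R'])[0],c['t'],K(c),c['D'])[0][:,0]
print(((uv-[130,130])*5).round(0))
b=cv2.imread('pics/side2.png')[150:210,165:215]
b=cv2.resize(b,None,fx=10,fy=10,interpolation=cv2.INTER_CUBIC)
for u in uv: cv2.circle(b,tuple(((u-[165,150]+.5)*10).astype(int)),3,(0,0,255),-1)
cv2.imwrite('pics/z3.png',b)
"
```

```text
t 2.85 pos [620.9 112.  136.9] ang 172.0 tilt [ 3.e-04 -3.e-04 -1.e+00] F [ 0.4 -0.4 -0.3] T [-0.005  0.032 -0.003] j7 0.831 tau7 -0.0438 gap 0.568
[[283. 321.]
 [253. 346.]
 [312. 298.]
 [251. 338.]
 [311. 290.]
 [286. 347.]
 [276. 295.]]
```

View pics/z3.png

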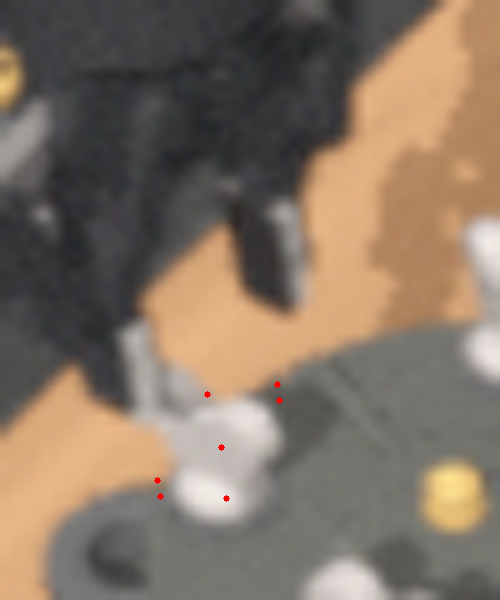

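```bash
python3 -c "
from h import *
c=ctrl.camera_info('side')
def pr(X): return cv2.projectPoints(np.array(X,float),cv2.Rodrigues(c['R'])[0],c['t'],K(c),c['D'])[0][:,0].round(1)
print(pr([[.6211,.1124,.2393],[.6211,.1124+.024,.2393],[.6211,.1124-.024,.2393]]))
print(pr([[.6205,.112,.136+i*.005] for i in range(7)]))
print(pr([[.5575,.0914,.1348]]))
ct=ctrl.camera_info('top')
"
```

```text
[[181.3 166. ]
 [175.8 171.3]
 [186.7 160.9]]
[[186.8 194.5]
 [186.5 193.2]
 [186.3 191.9]
 [186.1 190.6]
 [185.8 189.3]
 [185.6 188. ]
 [185.3 186.6]]
[[209.6 197.6]]
```

Call:
arm_command(
  moves=[
    [0,0,0,0,0,0],
    [0,0,0,0,0,0],
    [0,0,0,0,0,0],
    [0,0,0,0,0,0],
  ],
  claw=200,
)

```text
clock: 3.25
eef_pos: [0.621, 0.1129, 0.1368]
eef_rot: [0.069, 0.998, 0.0, 0.0]
force: [-0.4, 0.1, -0.8]
finger_gap: 0.213
```

```bash
python3 -c "
from h import *
st()
im=ctrl.snapshot('side'); cv2.imwrite(f'pics/side4.png',im[:,:,::-1])
b=cv2.imread('pics/side4.png')[130:230,150:250]
cv2.imwrite('pics/z4.png',cv2.resize(b,None,fx=6,fy=6,interpolation=cv2.INTER_CUBIC))
"
```

```text
t 3.25 pos [621.  112.9 136.8] ang 172.07 tilt [ 8.e-04 -0.e+00 -1.e+00] F [-0.4  0.1 -0.8] T [ 0.05   0.031 -0.052] j7 0.831 tau7 0.0012 gap 0.213
```

View pics/z4.png

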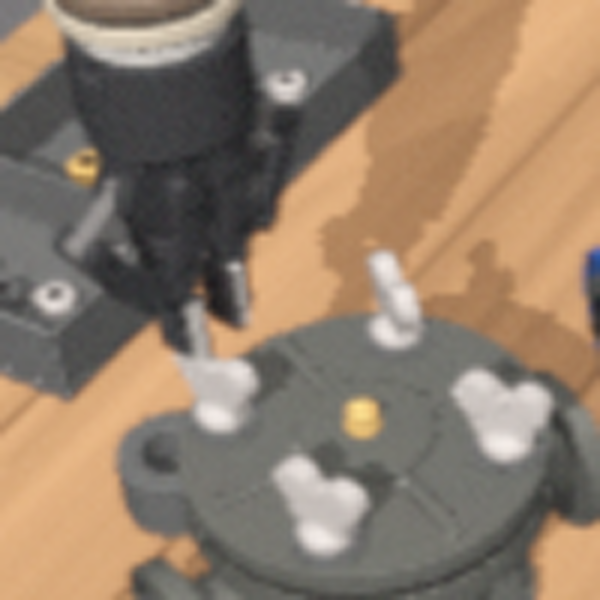

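```bash
python3 -c "
from h import *
for n in('side','top'):
  c=ctrl.camera_info(n)
  print(n,cv2.projectPoints(np.array([[.2204,-.5843,.1965],[.2204,-.5843,.2265]]),cv2.Rodrigues(c['R'])[0],c['t'],K(c),c['D'])[0][:,0].round(1), -c['R'].T@c['t'])
a=cv2.imread('pics/top0.png')[250:330,430:512];b=cv2.imread('pics/side0.png')[40:120,360:442]
cv2.imwrite('pics/z5.png',cv2.resize(np.hstack([a,b]),None,fx=4.8,fy=4.8,interpolation=cv2.INTER_CUBIC))
"
```

```text
side [[398.1  95.6]
 [400.1  87.7]] [0.05158938 0.72988331 0.90552924]
top [[469.  278.8]
 [475.2 279.7]] [0.2961872  0.00998175 1.27942388]
```

View pics/z5.png

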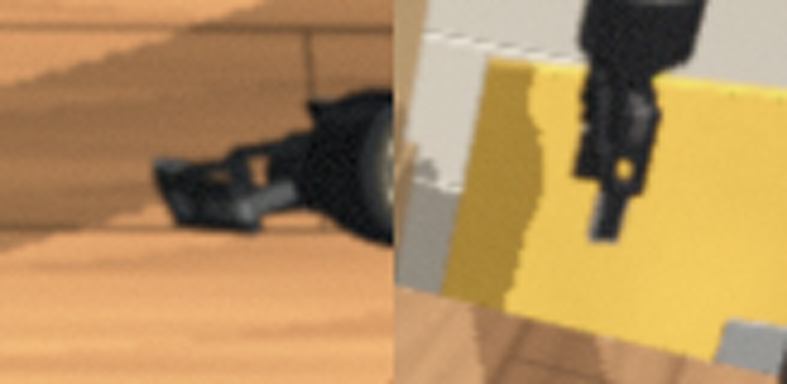

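Call:
arm_command(
  moves=[
    [0,0,0,0,0,0],
    [0,0,0,0,0,0],
    [0,0,0,0,0,0],
  ],
  claw=228,
)

```text
clock: 3.6
eef_pos: [0.6207, 0.1128, 0.1362]
eef_rot: [0.069, 0.998, -0.0, -0.0]
force: [0.4, 0.0, -0.4]
finger_gap: 0.109
```

```bash
python3 -c "
from h import *
st()"
```

```text
t 3.6 pos [620.7 112.8 136.2] ang 172.08 tilt [-1.e-04 -0.e+00 -1.e+00] F [ 0.4  0.  -0.4] T [-0.014  0.05  -0.006] j7 0.831 tau7 0.0001 gap 0.109
```

Call:
arm_command(
  moves=[
    [0,0,0,0,0,0],
    [0,0,0,0,0,0],
  ],
  claw=250,
)

```text
clock: 3.8
eef_pos: [0.6207, 0.1128, 0.1363]
eef_rot: [0.069, 0.998, -0.0, -0.0]
force: [-0.6, -0.4, -0.6]
finger_gap: 0.023
```

```bash
python3 -c "
from h import *
st()
im=ctrl.snapshot('side'); cv2.imwrite(f'pics/side6.png',im[:,:,::-1])
b=cv2.imread('pics/side6.png')[140:220,150:250]
cv2.imwrite('pics/z6.png',cv2.resize(b,None,fx=7,fy=7,interpolation=cv2.INTER_CUBIC))
"
```

```text
t 3.8 pos [620.7 112.8 136.3] ang 172.07 tilt [-0. -0. -1.] F [-0.6 -0.4 -0.6] T [ 0.042 -0.02   0.007] j7 0.831 tau7 0.0 gap 0.023
```

View pics/z6.png

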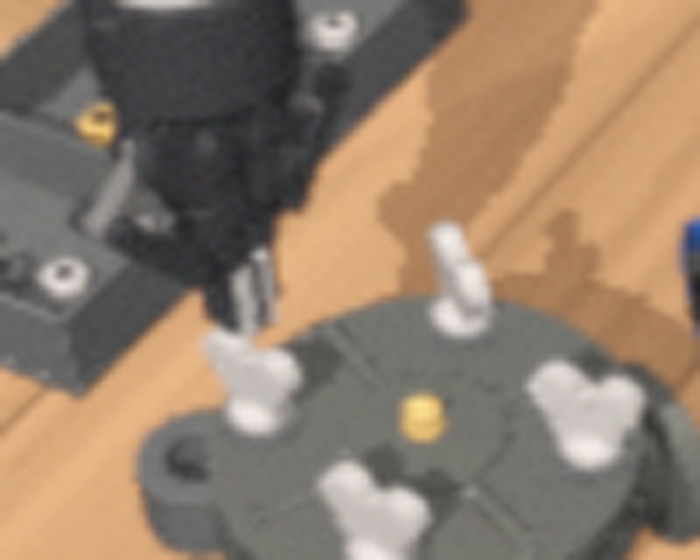

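```bash
python3 -c "
from h import *
for n in('side','top'):
  c=ctrl.camera_info(n)
  print(n,cv2.projectPoints(np.array([[.6211,.1124,.2393],[.6211,.1124,.2693],[.6211,.1124,.35]]),cv2.Rodrigues(c['R'])[0],c['t'],K(c),c['D'])[0][:,0].round(1))
a=cv2.imread('pics/top1.png')[60:160,150:270];b=cv2.imread('pics/side1.png')[100:200,130:250]
cv2.imwrite('pics/z7.png',cv2.resize(np.hstack([a,b]),None,fx=3.3,fy=3.3,interpolation=cv2.INTER_CUBIC))
"
```

```text
side [[181.3 166. ]
 [179.7 157. ]
 [174.9 130.9]]
top [[215.8 130.5]
 [214.8 127.2]
 [211.8 117.1]]
```

View pics/z7.png

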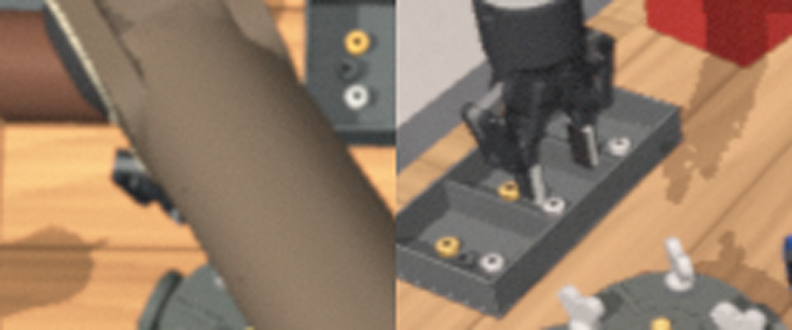

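Call:
arm_command(
  moves=[
    [0,0,0,0,0,0],
    [0,0,0,0,0,0],
    [0,0,0,0,0,0],
    [0,0,0.006,0,0,0],
    [0,0,0.012,0,0,0],
    [0,0,0.012,0,0,0],
  ],
  claw=150,
)

```text
clock: 4.45
eef_pos: [0.62, 0.1125, 0.1229]
eef_rot: [0.069, 0.998, -0.0, -0.001]
force: [-0.3, 0.5, -0.6]
finger_gap: 0.416
```

```bash
python3 -c "
from h import *
st()
im=ctrl.snapshot('side'); cv2.imwrite(f'pics/side8.png',im[:,:,::-1])
b=cv2.imread('pics/side8.png')[140:220,150:250]
cv2.imwrite('pics/z8.png',cv2.resize(b,None,fx=7,fy=7,interpolation=cv2.INTER_CUBIC))
"
```

```text
t 4.45 pos [620.  112.5 122.9] ang 172.07 tilt [-1.9e-03 -5.0e-04 -1.0e+00] F [-0.3  0.5 -0.6] T [ 0.05   0.037 -0.052] j7 0.823 tau7 -0.0566 gap 0.416
```

View pics/z8.png

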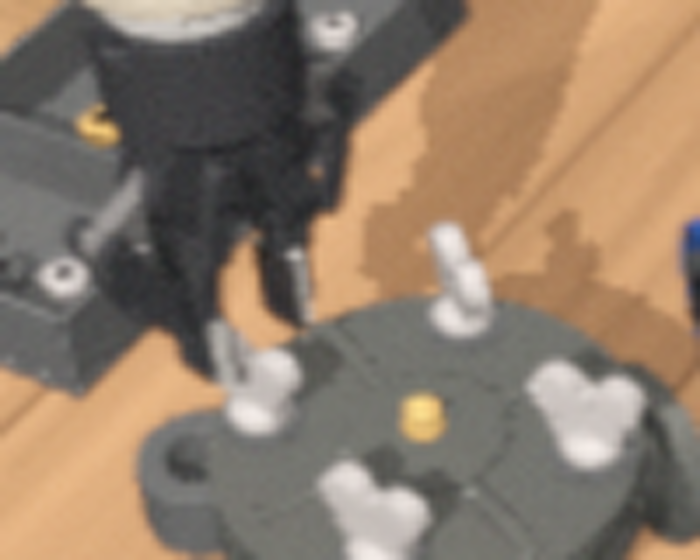

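Call:
arm_command(
  moves=[
    [0,0.001,0.004,0,0,0],
    [0,0.001,0.006,0,0,0],
    [0,0.001,0.006,0,0,0],
    [0,0.001,0.006,0,0,0],
    [0,0.001,0.006,0,0,0],
    [0,0.001,0.006,0,0,0],
  ],
  claw=215,
)

```text
clock: 5.1
eef_pos: [0.621, 0.1138, 0.1184]
eef_rot: [0.069, 0.998, 0.0, 0.0]
force: [-0.4, 0.4, -0.5]
finger_gap: 0.152
```

```bash
python3 -c "
from h import *
st()
"
```

```text
t 5.1 pos [621.  113.8 118.4] ang 172.07 tilt [ 2.e-04  0.e+00 -1.e+00] F [-0.4  0.4 -0.5] T [-0.03  -0.036 -0.003] j7 0.818 tau7 0.0002 gap 0.152
```

Call:
arm_command(
  moves=[
    [0,0,0,0,0,0],
    [0,0,0,0,0,0],
  ],
  claw=255,
)

```text
clock: 5.3
eef_pos: [0.621, 0.1139, 0.1186]
eef_rot: [0.069, 0.998, 0.0, 0.0]
force: [-0.1, -0.3, 2.5]
finger_gap: 0.093
```

```bash
python3 -c "
from h import *
st()
"
```

```text
t 5.3 pos [621.  113.9 118.6] ang 172.07 tilt [ 4.e-04  0.e+00 -1.e+00] F [-0.1 -0.3  2.5] T [-0.049  0.139 -0.014] j7 0.818 tau7 -0.0218 gap 0.093
```

Call:
arm_command(
  moves=[
    [0,0,0,0,0,0],
    [0,0,0.0001,0,0,4],
    [0,0,0.0002,0,0,8],
  ],
)

```text
clock: 5.6
eef_pos: [0.621, 0.1138, 0.1184]
eef_rot: [0.14, 0.99, 0.0, 0.0]
force: [-0.7, -0.3, 3.0]
finger_gap: 0.093
```

```bash
python3 -c "
from h import *
st()
"
```

```text
t 5.6 pos [621.  113.8 118.4] ang 163.92 tilt [ 4.e-04  0.e+00 -1.e+00] F [-0.7 -0.3  3. ] T [-0.053  0.183  0.108] j7 0.692 tau7 1.0204 gap 0.093
```

Call:
arm_command(
  moves=[
    [0,0,0.0001,0,0,3],
  ],
)

```text
clock: 5.7
eef_pos: [0.621, 0.1138, 0.1183]
eef_rot: [0.166, 0.986, -0.0, 0.0]
force: [-0.7, -0.6, 3.9]
finger_gap: 0.092
```

```bash
python3 -c "
from h import *
st()
"
```

```text
t 5.7 pos [621.  113.8 118.3] ang 160.92 tilt [ 4.e-04 -1.e-04 -1.e+00] F [-0.7 -0.6  3.9] T [-0.129  0.202  0.041] j7 0.646 tau7 0.494 gap 0.092
```

Call:
arm_command(
  moves=[
    [0,0,0.0001,0,0,3],
  ],
)

```text
clock: 5.8
eef_pos: [0.621, 0.1138, 0.1182]
eef_rot: [0.191, 0.982, -0.0, 0.0]
force: [-1.7, -1.0, 3.5]
finger_gap: 0.092
```

```bash
python3 -c "
from h import *
st()
"
```

```text
t 5.8 pos [621.  113.8 118.2] ang 157.95 tilt [ 4.e-04 -1.e-04 -1.e+00] F [-1.7 -1.   3.5] T [-0.123  0.249  0.121] j7 0.6 tau7 0.6637 gap 0.092
```

Call:
arm_command(
  moves=[
    [0,0,0.0001,0,0,3],
  ],
)

```text
clock: 5.9
eef_pos: [0.621, 0.1138, 0.1182]
eef_rot: [0.217, 0.976, -0.0, 0.0]
force: [-1.3, 0.3, 3.8]
finger_gap: 0.092
```

```bash
python3 -c "
from h import *
st()
"
```

```text
t 5.9 pos [621.  113.8 118.2] ang 154.96 tilt [ 5.e-04 -2.e-04 -1.e+00] F [-1.3  0.3  3.8] T [-0.112  0.256  0.085] j7 0.554 tau7 0.6766 gap 0.092
```

Call:
arm_command(
  moves=[
    [0,0,0.0001,0,0,3],
    [0,0,0.0002,0,0,6],
  ],
)

```text
clock: 6.1
eef_pos: [0.621, 0.1137, 0.118]
eef_rot: [0.268, 0.964, -0.0, 0.0]
force: [-1.1, -0.6, 4.5]
finger_gap: 0.089
```

```bash
python3 -c "
from h import *
st()
"
```

```text
t 6.1 pos [621.  113.7 118. ] ang 148.95 tilt [ 4.e-04 -3.e-04 -1.e+00] F [-1.1 -0.6  4.5] T [-0.21   0.268  0.089] j7 0.461 tau7 0.6667 gap 0.089
```

Call:
arm_command(
  moves=[
    [0,0,0.0001,0,0,3],
  ],
)

```text
clock: 6.2
eef_pos: [0.621, 0.1137, 0.1179]
eef_rot: [0.293, 0.956, -0.0, 0.0]
force: [-1.1, -1.3, 4.0]
finger_gap: 0.092
```

```bash
python3 -c "
from h import *
st()
"
```

```text
t 6.2 pos [621.  113.7 117.9] ang 145.95 tilt [ 4.e-04 -3.e-04 -1.e+00] F [-1.1 -1.3  4. ] T [-0.216  0.326  0.118] j7 0.415 tau7 0.6613 gap 0.092
```

Call:
arm_command(
  moves=[
    [0,0,0.0001,0,0,3],
  ],
)

```text
clock: 6.3
eef_pos: [0.621, 0.1137, 0.1179]
eef_rot: [0.318, 0.948, -0.0, 0.0]
force: [-1.8, -1.0, 5.1]
finger_gap: 0.097
```

```bash
python3 -c "
from h import *
st()
"
```

```text
t 6.3 pos [621.  113.7 117.9] ang 142.96 tilt [ 5.e-04 -3.e-04 -1.e+00] F [-1.8 -1.   5.1] T [-0.225  0.36   0.086] j7 0.369 tau7 0.6558 gap 0.097
```

```bash
cat >> h.py <<'E'
def look(k,box=(140,220,150,250),fx=7,n="side"):
    im=ctrl.snapshot(n)[:,:,::-1]; cv2.imwrite(f"pics/{n}{k}.png",im); a,b,c,d=box
    cv2.imwrite(f"pics/z{k}.png",cv2.resize(im[a:b,c:d],None,fx=fx,fy=fx,interpolation=cv2.INTER_CUBIC))
E
python3 -c "
from h import *
look(9)
"
```

```text
(no output)
```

View pics/z9.png

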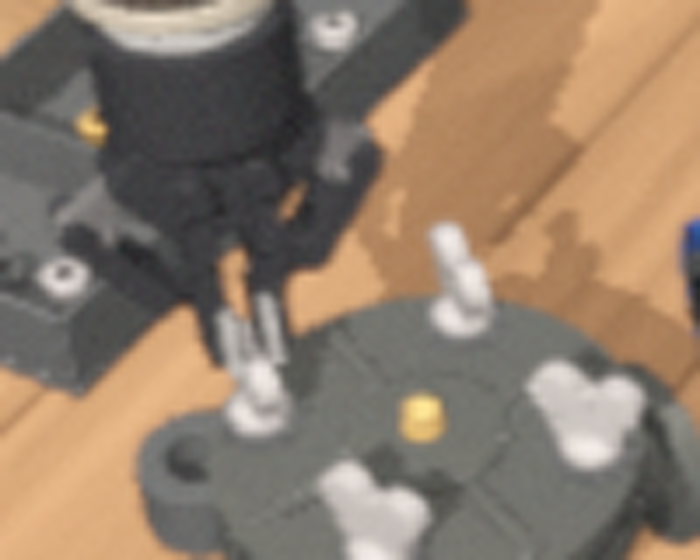

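Call:
arm_command(
  moves=[
    [0,0,0.0001,0,0,3],
    [0,0,0.0002,0,0,6],
  ],
)

```text
clock: 6.55
eef_pos: [0.621, 0.1137, 0.1177]
eef_rot: [0.366, 0.93, -0.0, 0.0]
force: [-1.6, -0.9, 5.4]
finger_gap: 0.089
```

```bash
python3 -c "
from h import *
st()
"
```

```text
t 6.55 pos [621.  113.7 117.7] ang 137.02 tilt [ 4.e-04 -4.e-04 -1.e+00] F [-1.6 -0.9  5.4] T [-0.263  0.485  0.145] j7 0.277 tau7 0.6866 gap 0.089
```

Call:
arm_command(
  moves=[
    [0,0,0.0001,0,0,3],
  ],
)

```text
clock: 6.65
eef_pos: [0.621, 0.1137, 0.1176]
eef_rot: [0.391, 0.921, -0.0, 0.0]
force: [-1.5, -1.0, 6.1]
finger_gap: 0.092
```

```bash
python3 -c "
from h import *
st()
"
```

```text
t 6.65 pos [621.  113.7 117.6] ang 134.02 tilt [ 4.e-04 -4.e-04 -1.e+00] F [-1.5 -1.   6.1] T [-0.277  0.487  0.091] j7 0.231 tau7 0.6427 gap 0.092
```

Call:
arm_command(
  moves=[
    [0,0,0,0,0,0],
  ],
)

```text
clock: 6.75
eef_pos: [0.6209, 0.1137, 0.1176]
eef_rot: [0.39, 0.921, -0.0, 0.0]
force: [-1.1, -1.9, 6.2]
finger_gap: 0.091
```

```bash
python3 -c "
from h import *
st()
"
```

```text
t 6.75 pos [620.9 113.7 117.6] ang 134.03 tilt [ 4.e-04 -5.e-04 -1.e+00] F [-1.1 -1.9  6.2] T [-0.328  0.474 -0.025] j7 0.231 tau7 -0.5694 gap 0.091
```

Call:
arm_command(
  moves=[
    [0,0,0,0,0,0],
    [0,0,0,0,0,0],
    [0,0,-0.02,0,0,0],
    [0,0,-0.055,0,0,0],
  ],
  claw=150,
)

```text
clock: 7.15
eef_pos: [0.6191, 0.1132, 0.1698]
eef_rot: [0.39, 0.921, -0.001, -0.002]
force: [1.3, 0.3, -0.3]
finger_gap: 0.41
```

```bash
python3 -c "
from h import *
to((*NUT['C'],.172),189)
"
```

```text
t 7.15 pos [619.1 113.2 169.8] ang 134.11 tilt [-5.4e-03 -8.0e-04 -1.0e+00] F [ 1.3  0.3 -0.3] T [ 0.026 -0.068  0.018] j7 0.262 tau7 -0.413 gap 0.41
shift mm [  56.6 -122.3   -1.5] rotvec [ -0.14  -0.29 -54.89]
```

Call:
arm_command(
  moves=[
    [0.008,-0.018,0,0,0,-8],
    [0.017,-0.036,0,0,0,-16],
    [0.025,-0.054,0,0,0,-24],
    [0.034,-0.072,0,0,0,-32],
    [0.042,-0.09,0,0,0,-40],
    [0.05,-0.108,0,0,0,-48],
    [0.0572,-0.1238,0,0,0,-55],
    [0.0572,-0.1238,0.02,0,0,-55],
    [0.0572,-0.1238,0.035,0,0,-55],
    [0.0572,-0.1238,0.035,0,0,-55],
  ],
)

```text
clock: 8.15
eef_pos: [0.4909, 0.0683, 0.1351]
eef_rot: [-0.079, 0.997, 0.0, -0.002]
force: [-0.0, 0.3, 0.4]
finger_gap: 0.414
```

```bash
python3 -c "
from h import *
to((*NUT['C'],.1185),189)
look(10)
"
```

```text
t 8.15 pos [490.9  68.3 135.1] ang -170.95 tilt [-3.4e-03 -1.0e-04 -1.0e+00] F [-0.   0.3  0.4] T [ 0.029 -0.001  0.003] j7 1.168 tau7 -0.2425 gap 0.414
shift mm [-1.1  0.2 16.6] rotvec [ 0.03 -0.19  0.05]
```

View pics/z10.png

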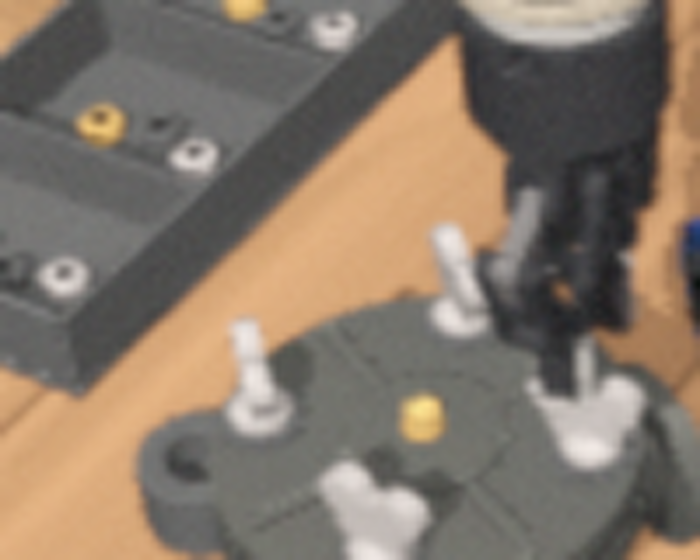

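Call:
arm_command(
  moves=[
    [-0.0003,0,0.01,0,0,0],
    [-0.0003,0,0.0175,0,0,0],
    [-0.0003,0,0.0175,0,0,0],
    [-0.0003,0,0.0175,0,0,0],
    [-0.0003,0,0.0175,0,0,0],
    [-0.0003,0,0.0175,0,0,0],
  ],
  claw=255,
)

```text
clock: 8.8
eef_pos: [0.4933, 0.0692, 0.1209]
eef_rot: [-0.079, 0.997, -0.0, 0.001]
force: [-4.9, -2.5, 16.4]
finger_gap: 0.093
```

```bash
python3 -c "
from h import *
st()
"
```

```text
t 8.8 pos [493.3  69.2 120.9] ang -170.93 tilt [ 1.8e-03 -7.0e-04 -1.0e+00] F [-4.9 -2.5 16.4] T [-0.303  1.038  0.012] j7 1.146 tau7 0.0466 gap 0.093
```

Call:
arm_command(
  moves=[
    [0,0,-0.0015,0,0,0],
  ],
)

```text
clock: 8.9
eef_pos: [0.4929, 0.0691, 0.1215]
eef_rot: [-0.079, 0.997, -0.0, 0.001]
force: [2.7, -0.5, -7.4]
finger_gap: 0.092
```

```bash
python3 -c "
from h import *
st()
"
```

```text
t 8.9 pos [492.9  69.1 121.5] ang -170.92 tilt [ 1.1e-03 -3.0e-04 -1.0e+00] F [ 2.7 -0.5 -7.4] T [ 0.112 -0.495 -0.026] j7 1.148 tau7 0.0115 gap 0.092
```

Call:
arm_command(
  moves=[
    [0,0,0.0003,0,0,3],
    [0,0,0.0005,0,0,6],
    [0,0,0.0006,0,0,9],
    [0,0,0.0007,0,0,12],
  ],
)

```text
clock: 9.3
eef_pos: [0.4931, 0.069, 0.1208]
eef_rot: [0.027, 1.0, -0.0, 0.001]
force: [-1.3, -1.2, 7.7]
finger_gap: 0.086
```

```bash
python3 -c "
from h import *
st()
"
```

```text
t 9.3 pos [493.1  69.  120.8] ang 176.96 tilt [ 1.3e-03 -2.0e-04 -1.0e+00] F [-1.3 -1.2  7.7] T [-0.242  0.266  0.087] j7 0.96 tau7 0.7193 gap 0.086
```

Call:
arm_command(
  moves=[
    [0,0,0.0001,0,0,3],
    [0,0,0.0002,0,0,6],
  ],
)

```text
clock: 9.5
eef_pos: [0.4931, 0.0689, 0.1207]
eef_rot: [0.079, 0.997, -0.0, 0.001]
force: [-2.3, -1.4, 8.2]
finger_gap: 0.088
```

```bash
python3 -c "
from h import *
st()
"
```

```text
t 9.5 pos [493.1  68.9 120.7] ang 170.96 tilt [ 1.3e-03 -5.0e-04 -1.0e+00] F [-2.3 -1.4  8.2] T [-0.249  0.268  0.033] j7 0.867 tau7 0.722 gap 0.088
```

Call:
arm_command(
  moves=[
    [0,0,0.0001,0,0,3],
    [0,0,0.0002,0,0,6],
  ],
)

```text
clock: 9.7
eef_pos: [0.4931, 0.0688, 0.1205]
eef_rot: [0.131, 0.991, -0.0, 0.001]
force: [-2.0, -1.8, 8.3]
finger_gap: 0.089
```

```bash
python3 -c "
from h import *
st()
"
```

```text
t 9.7 pos [493.1  68.8 120.5] ang 164.96 tilt [ 1.2e-03 -5.0e-04 -1.0e+00] F [-2.  -1.8  8.3] T [-0.292  0.317  0.046] j7 0.774 tau7 0.72 gap 0.089
```

Call:
arm_command(
  moves=[
    [0,0,0.0001,0,0,3],
    [0,0,0.0002,0,0,6],
  ],
)

```text
clock: 9.9
eef_pos: [0.4931, 0.0688, 0.1203]
eef_rot: [0.183, 0.983, -0.0, 0.001]
force: [-0.9, -1.7, 7.5]
finger_gap: 0.087
```

```bash
python3 -c "
from h import *
st()
"
```

```text
t 9.9 pos [493.1  68.8 120.3] ang 158.95 tilt [ 1.2e-03 -7.0e-04 -1.0e+00] F [-0.9 -1.7  7.5] T [-0.401  0.374  0.069] j7 0.68 tau7 0.7125 gap 0.087
```

Call:
arm_command(
  moves=[
    [0,0,0.0001,0,0,3],
  ],
)

```text
clock: 10.0
eef_pos: [0.4931, 0.0687, 0.1203]
eef_rot: [0.208, 0.978, -0.0, 0.001]
force: [-2.2, -2.4, 8.2]
finger_gap: 0.091
```

```bash
python3 -c "
from h import *
st()
"
```

```text
t 10.0 pos [493.1  68.7 120.3] ang 155.96 tilt [ 1.3e-03 -7.0e-04 -1.0e+00] F [-2.2 -2.4  8.2] T [-0.475  0.38   0.113] j7 0.633 tau7 0.7079 gap 0.091
```

Call:
arm_command(
  moves=[
    [0,0,0,0,0,3],
  ],
)

```text
clock: 10.1
eef_pos: [0.4931, 0.0687, 0.1202]
eef_rot: [0.234, 0.972, -0.0, 0.001]
force: [-2.0, -2.3, 7.0]
finger_gap: 0.086
```

```bash
python3 -c "
from h import *
st()
"
```

```text
t 10.1 pos [493.1  68.7 120.2] ang 152.95 tilt [ 1.2e-03 -8.0e-04 -1.0e+00] F [-2.  -2.3  7. ] T [-0.358  0.323  0.098] j7 0.586 tau7 0.6998 gap 0.086
```

Call:
arm_command(
  moves=[
    [0,0,0.0001,0,0,3],
  ],
)

```text
clock: 10.2
eef_pos: [0.4931, 0.0687, 0.1201]
eef_rot: [0.259, 0.966, -0.0, 0.001]
force: [-2.6, -2.5, 8.7]
finger_gap: 0.096
```

```bash
python3 -c "
from h import *
st()
"
```

```text
t 10.2 pos [493.1  68.7 120.1] ang 149.95 tilt [ 1.1e-03 -8.0e-04 -1.0e+00] F [-2.6 -2.5  8.7] T [-0.389  0.386  0.092] j7 0.539 tau7 0.7003 gap 0.096
```

Call:
arm_command(
  moves=[
    [0,0,0.0001,0,0,3],
  ],
)

```text
clock: 10.3
eef_pos: [0.493, 0.0686, 0.1201]
eef_rot: [0.284, 0.959, -0.0, 0.001]
force: [-2.1, -1.4, 8.9]
finger_gap: 0.092
```

```bash
python3 -c "
from h import *
st()
"
```

```text
t 10.3 pos [493.   68.6 120.1] ang 146.95 tilt [ 1.1e-03 -9.0e-04 -1.0e+00] F [-2.1 -1.4  8.9] T [-0.49   0.446  0.069] j7 0.492 tau7 0.6945 gap 0.092
```

Call:
arm_command(
  moves=[
    [0,0,0,0,0,0],
    [0,0,0,0,0,0],
    [0,0,-0.02,0,0,0],
    [0,0,-0.052,0,0,0],
    [0,0,-0.052,0,0,0],
  ],
  claw=150,
)

```text
clock: 10.8
eef_pos: [0.4945, 0.0699, 0.1746]
eef_rot: [0.283, 0.959, 0.001, 0.002]
force: [0.3, -0.9, 0.2]
finger_gap: 0.41
```

```bash
python3 -c "
from h import *
to((.5795,.0274,.172),141)
"
```

```text
t 10.8 pos [494.5  69.9 174.6] ang 147.15 tilt [ 5.2e-03  9.0e-04 -1.0e+00] F [ 0.3 -0.9  0.2] T [-0.015 -0.06  -0.054] j7 0.55 tau7 0.3542 gap 0.41
shift mm [-94.4  10.4   3. ] rotvec [0.22 0.21 6.15]
```

Call:
arm_command(
  moves=[
    [-0.02,0.003,0,0,0,3],
    [-0.05,0.007,0,0,0,6],
    [-0.08,0.011,0,0,0,6],
    [-0.095,0.0125,0,0,0,6],
    [-0.095,0.0125,0,0,0,6],
    [-0.095,0.0125,0,0,0,6],
    [-0.095,0.0125,0.02,0,0,6],
    [-0.095,0.0125,0.03,0,0,6],
    [-0.095,0.0125,0.03,0,0,6],
  ],
)

```text
clock: 11.7
eef_pos: [0.5772, 0.028, 0.14]
eef_rot: [0.333, 0.943, -0.001, -0.001]
force: [-0.1, 0.4, -0.3]
finger_gap: 0.412
```

```bash
python3 -c "
from h import *
to((.5795,.0274,.1205),141)
look(11)
"
```

```text
t 11.7 pos [577.2  28.  140. ] ang 141.14 tilt [-3.2e-03 -3.0e-04 -1.0e+00] F [-0.1  0.4 -0.3] T [ 0.017 -0.01   0.068] j7 0.496 tau7 -0.1112 gap 0.412
shift mm [-2.2  1.  19.5] rotvec [-0.12 -0.13  0.14]
```

View pics/z11.png

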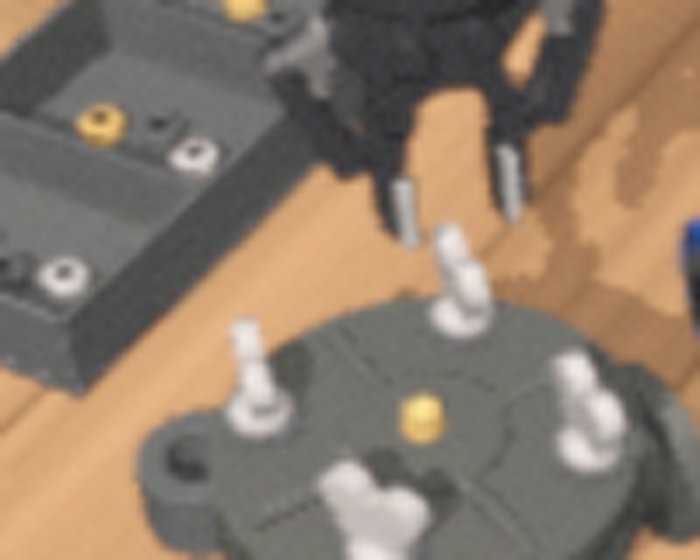

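Call:
arm_command(
  moves=[
    [0,0,0.01,0,0,0],
    [0,0,0.0185,0,0,0],
    [0,0,0.0185,0,0,0],
    [0,0,0.0185,0,0,0],
  ],
)

```text
clock: 12.15
eef_pos: [0.5788, 0.0277, 0.1228]
eef_rot: [0.333, 0.943, -0.0, -0.0]
force: [-1.1, -0.5, 0.4]
finger_gap: 0.41
```

```bash
python3 -c "
from h import *
to((.5795,.0274,.1205),141)
"
```

```text
t 12.15 pos [578.8  27.7 122.8] ang 141.08 tilt [-5.e-04  0.e+00 -1.e+00] F [-1.1 -0.5  0.4] T [ 0.019 -0.048 -0.031] j7 0.483 tau7 -0.0163 gap 0.41
shift mm [-0.7  0.2  2.3] rotvec [-0.01 -0.02  0.08]
```

Call:
arm_command(
  moves=[
    [-0.0005,0,0.0015,0,0,0],
    [-0.0005,0,0.0015,0,0,0],
    [-0.0005,0,0.0015,0,0,0],
    [-0.0005,0,0.0015,0,0,0],
    [-0.0005,0,0.0015,0,0,0],
  ],
  claw=255,
)

```text
clock: 12.65
eef_pos: [0.5793, 0.0271, 0.1217]
eef_rot: [0.333, 0.943, -0.0, 0.0]
force: [-2.4, -2.4, 2.4]
finger_gap: 0.093
```

```bash
python3 -c "
from h import *
st()
"
```

```text
t 12.65 pos [579.3  27.1 121.7] ang 141.06 tilt [ 1.e-04 -4.e-04 -1.e+00] F [-2.4 -2.4  2.4] T [-0.375  0.316  0.035] j7 0.482 tau7 0.0271 gap 0.093
```

Call:
arm_command(
  moves=[
    [0,0,0.0001,0,0,5],
    [0,0,0.0003,0,0,10],
    [0,0,0.0004,0,0,15],
    [0,0,0.0005,0,0,20],
    [0,0,0.0006,0,0,23],
    [0,0,0.0007,0,0,26],
  ],
)

```text
clock: 13.25
eef_pos: [0.5792, 0.0269, 0.121]
eef_rot: [0.538, 0.843, -0.0, 0.0]
force: [-1.9, -2.3, 3.4]
finger_gap: 0.088
```

```bash
python3 -c "
from h import *
st()
"
```

```text
t 13.25 pos [579.2  26.9 121. ] ang 114.94 tilt [-2.e-04 -8.e-04 -1.e+00] F [-1.9 -2.3  3.4] T [-0.533  0.492  0.058] j7 0.076 tau7 0.6689 gap 0.088
```

Call:
arm_command(
  moves=[
    [0,0,0.0001,0,0,3],
  ],
)

```text
clock: 13.35
eef_pos: [0.5792, 0.0269, 0.1209]
eef_rot: [0.56, 0.829, -0.0, 0.0]
force: [-3.0, -2.6, 4.3]
finger_gap: 0.091
```

```bash
python3 -c "
from h import *
st()
"
```

```text
t 13.35 pos [579.2  26.9 120.9] ang 111.95 tilt [-2.e-04 -8.e-04 -1.e+00] F [-3.  -2.6  4.3] T [-0.458  0.58   0.055] j7 0.029 tau7 0.6986 gap 0.091
```

Call:
arm_command(
  moves=[
    [0,0,0.0001,0,0,3],
  ],
)

```text
clock: 13.45
eef_pos: [0.5792, 0.0269, 0.1209]
eef_rot: [0.581, 0.814, -0.0, 0.0]
force: [-3.1, -1.7, 5.6]
finger_gap: 0.093
```

```bash
python3 -c "
from h import *
st()
"
```

```text
t 13.45 pos [579.2  26.9 120.9] ang 108.94 tilt [-1.e-04 -8.e-04 -1.e+00] F [-3.1 -1.7  5.6] T [-0.545  0.613  0.102] j7 -0.018 tau7 0.6938 gap 0.093
```

Call:
arm_command(
  moves=[
    [0,0,0.0001,0,0,3],
  ],
)

```text
clock: 13.55
eef_pos: [0.5792, 0.0269, 0.1208]
eef_rot: [0.602, 0.798, -0.0, 0.0]
force: [-3.4, -2.1, 4.4]
finger_gap: 0.089
```

```bash
python3 -c "
from h import *
st()
"
```

```text
t 13.55 pos [579.2  26.9 120.8] ang 105.94 tilt [-2.e-04 -8.e-04 -1.e+00] F [-3.4 -2.1  4.4] T [-0.52   0.631  0.085] j7 -0.064 tau7 0.6871 gap 0.089
```

Call:
arm_command(
  moves=[
    [0,0,0.0001,0,0,3],
  ],
)

```text
clock: 13.65
eef_pos: [0.5791, 0.0269, 0.1207]
eef_rot: [0.623, 0.782, -0.0, 0.0]
force: [-2.1, -2.3, 5.1]
finger_gap: 0.087
```

```bash
python3 -c "
from h import *
st()
"
```

```text
t 13.65 pos [579.1  26.9 120.7] ang 102.95 tilt [-3.e-04 -8.e-04 -1.e+00] F [-2.1 -2.3  5.1] T [-0.495  0.637  0.116] j7 -0.111 tau7 0.6801 gap 0.087
```

Call:
arm_command(
  moves=[
    [0,0,0,0,0,0],
    [0,0,0,0,0,0],
    [0,0,-0.02,0,0,0],
    [0,0,-0.052,0,0,0],
    [0,0,-0.052,0,0,0],
  ],
  claw=150,
)

```text
clock: 14.15
eef_pos: [0.5819, 0.0284, 0.1763]
eef_rot: [0.621, 0.784, 0.002, 0.002]
force: [0.8, 0.2, 0.6]
finger_gap: 0.413
```

```bash
python3 -c "
from h import *
to((.5346,.1556,.172),176)
"
```

```text
t 14.15 pos [581.9  28.4 176.3] ang 103.18 tilt [ 0.0066  0.001  -1.    ] F [0.8 0.2 0.6] T [ 0.017 -0.035  0.037] j7 -0.079 tau7 0.1684 gap 0.413
shift mm [134.6 -17.1   4.1] rotvec [  0.31   0.27 -72.82]
```

Call:
arm_command(
  moves=[
    [0.015,-0.002,0,0,0,-8],
    [0.03,-0.004,0,0,0,-16],
    [0.045,-0.005,0,0,0,-24],
    [0.06,-0.007,0,0,0,-33],
    [0.08,-0.009,0,0,0,-41],
    [0.1,-0.011,0,0,0,-49],
    [0.12,-0.013,0,0,0,-57],
    [0.1354,-0.0148,0,0,0,-65],
    [0.1354,-0.0148,0,0,0,-73],
    [0.1354,-0.0148,0.02,0,0,-73],
    [0.1354,-0.0148,0.034,0,0,-73],
    [0.1354,-0.0148,0.034,0,0,-73],
  ],
)

```text
clock: 15.35
eef_pos: [0.5329, 0.1552, 0.136]
eef_rot: [0.034, 0.999, -0.0, -0.002]
force: [-0.6, -1.0, -0.3]
finger_gap: 0.413
```

```bash
python3 -c "
from h import *
to((.5346,.1556,.1215),176)
look(12)
"
```

```text
t 15.35 pos [532.9 155.2 136. ] ang 176.07 tilt [-3.9e-03 -8.0e-04 -1.0e+00] F [-0.6 -1.  -0.3] T [-0.037  0.028 -0.03 ] j7 0.803 tau7 -0.1537 gap 0.413
shift mm [-1.7  0.5 14.5] rotvec [-0.06 -0.22  0.07]
```

View pics/z12.png

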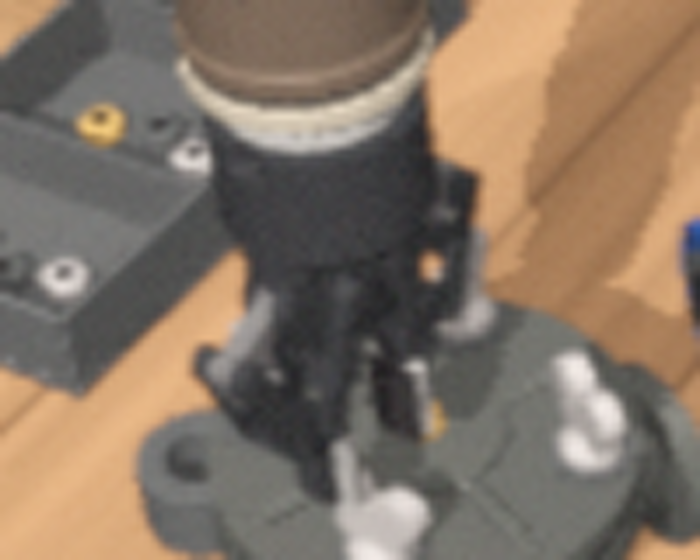

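Call:
arm_command(
  moves=[
    [0,0,0.009,0,0,0],
    [0,0,0.0155,0,0,0],
    [0,0,0.0155,0,0,0],
    [0,0,0.0155,0,0,0],
    [0,0,0.0155,0,0,0],
    [0,0,0.0155,0,0,0],
    [0,0,0.0155,0,0,0],
  ],
  claw=255,
)

```text
clock: 16.1
eef_pos: [0.5349, 0.1557, 0.1241]
eef_rot: [0.035, 0.999, -0.0, 0.001]
force: [-3.4, -2.5, 10.7]
finger_gap: 0.086
```

```bash
python3 -c "
from h import *
st()
"
```

```text
t 16.1 pos [534.9 155.7 124.1] ang 176.04 tilt [ 1.6e-03 -8.0e-04 -1.0e+00] F [-3.4 -2.5 10.7] T [-0.517  0.635 -0.03 ] j7 0.789 tau7 0.0268 gap 0.086
```

Call:
arm_command(
  moves=[
    [0,0,0,0,0,5],
    [0,0,0,0,0,10],
    [0,0,0.0001,0,0,15],
    [0,0,0.0001,0,0,20],
    [0,0,0.0001,0,0,23],
    [0,0,0.0002,0,0,26],
  ],
)

```text
clock: 16.7
eef_pos: [0.5347, 0.1554, 0.1235]
eef_rot: [0.259, 0.966, -0.0, 0.001]
force: [-2.0, -2.6, 7.6]
finger_gap: 0.083
```

```bash
python3 -c "
from h import *
st()
"
```

```text
t 16.7 pos [534.7 155.4 123.5] ang 149.93 tilt [ 0.0012 -0.0011 -1.    ] F [-2.  -2.6  7.6] T [-0.562  0.491  0.077] j7 0.386 tau7 0.6439 gap 0.083
```

Call:
arm_command(
  moves=[
    [0,0,0.0001,0,0,3],
    [0,0,0.0002,0,0,6],
  ],
)

```text
clock: 16.9
eef_pos: [0.5347, 0.1554, 0.1234]
eef_rot: [0.31, 0.951, -0.0, 0.001]
force: [-2.5, -2.5, 9.0]
finger_gap: 0.086
```

```bash
python3 -c "
from h import *
st()
"
```

```text
t 16.9 pos [534.7 155.4 123.4] ang 143.94 tilt [ 0.0012 -0.0012 -1.    ] F [-2.5 -2.5  9. ] T [-0.611  0.532  0.126] j7 0.292 tau7 0.6671 gap 0.086
```

Call:
arm_command(
  moves=[
    [0,0,0.0001,0,0,3],
  ],
)

```text
clock: 17.0
eef_pos: [0.5347, 0.1553, 0.1233]
eef_rot: [0.334, 0.942, -0.0, 0.001]
force: [-2.9, -2.7, 9.3]
finger_gap: 0.081
```

```bash
python3 -c "
from h import *
st()
"
```

```text
t 17.0 pos [534.7 155.3 123.3] ang 140.93 tilt [ 0.0012 -0.0012 -1.    ] F [-2.9 -2.7  9.3] T [-0.642  0.576  0.094] j7 0.246 tau7 0.6608 gap 0.081
```

Call:
arm_command(
  moves=[
    [0,0,0.0001,0,0,3],
  ],
)

```text
clock: 17.1
eef_pos: [0.5347, 0.1553, 0.1232]
eef_rot: [0.359, 0.933, -0.0, 0.001]
force: [-2.7, -2.4, 9.4]
finger_gap: 0.081
```

```bash
python3 -c "
from h import *
st()
"
```

```text
t 17.1 pos [534.7 155.3 123.2] ang 137.94 tilt [ 0.0012 -0.0013 -1.    ] F [-2.7 -2.4  9.4] T [-0.715  0.616  0.087] j7 0.199 tau7 0.6547 gap 0.081
```

Call:
arm_command(
  moves=[
    [0,0,0.0001,0,0,3],
  ],
)

```text
clock: 17.2
eef_pos: [0.5347, 0.1553, 0.1232]
eef_rot: [0.383, 0.924, -0.0, 0.001]
force: [-2.1, -3.0, 10.3]
finger_gap: 0.083
```

```bash
python3 -c "
from h import *
st()
"
```

```text
t 17.2 pos [534.7 155.3 123.2] ang 134.93 tilt [ 0.0011 -0.0013 -1.    ] F [-2.1 -3.  10.3] T [-0.753  0.694  0.1  ] j7 0.152 tau7 0.6485 gap 0.083
```

Call:
arm_command(
  moves=[
    [0,0,0.0001,0,0,3],
  ],
)

```text
clock: 17.3
eef_pos: [0.5346, 0.1553, 0.1231]
eef_rot: [0.407, 0.913, -0.0, 0.001]
force: [-3.4, -3.0, 10.1]
finger_gap: 0.081
```

```bash
python3 -c "
from h import *
st()
"
```

```text
t 17.3 pos [534.6 155.3 123.1] ang 131.93 tilt [ 0.0011 -0.0013 -1.    ] F [-3.4 -3.  10.1] T [-0.746  0.703  0.15 ] j7 0.105 tau7 0.6417 gap 0.081
```

Call:
arm_command(
  moves=[
    [0,0,0.0001,0,0,3],
  ],
)

```text
clock: 17.4
eef_pos: [0.5346, 0.1552, 0.123]
eef_rot: [0.431, 0.902, -0.0, 0.001]
force: [-4.1, -3.8, 10.6]
finger_gap: 0.081
```

```bash
python3 -c "
from h import *
st()
"
```

```text
t 17.4 pos [534.6 155.2 123. ] ang 128.94 tilt [ 0.0011 -0.0014 -1.    ] F [-4.1 -3.8 10.6] T [-0.736  0.71   0.109] j7 0.059 tau7 0.6331 gap 0.081
```

Call:
arm_command(
  moves=[
    [0,0,0.0001,0,0,3],
  ],
)

```text
clock: 17.5
eef_pos: [0.5346, 0.1552, 0.123]
eef_rot: [0.455, 0.891, -0.0, 0.001]
force: [-3.4, -3.5, 10.6]
finger_gap: 0.08
```

```bash
python3 -c "
from h import *
st()
"
```

```text
t 17.5 pos [534.6 155.2 123. ] ang 125.93 tilt [ 0.0011 -0.0014 -1.    ] F [-3.4 -3.5 10.6] T [-0.771  0.785  0.172] j7 0.012 tau7 0.6228 gap 0.08
```

Call:
arm_command(
  moves=[
    [0,0,0,0,0,0],
    [0,0,0,0,0,0],
    [0,0,-0.02,0,0,0],
    [0,0,-0.052,0,0,0],
    [0,0,-0.052,0,0,0],
  ],
  claw=150,
)

```text
clock: 18.0
eef_pos: [0.5365, 0.1573, 0.1775]
eef_rot: [0.453, 0.891, 0.002, 0.002]
force: [1.4, 1.3, 0.8]
finger_gap: 0.412
```

```bash
python3 -c "
from h import *
to((.5793,.027,.174),103)
"
```

```text
t 18.0 pos [536.5 157.3 177.5] ang 126.12 tilt [ 0.0058  0.002  -1.    ] F [1.4 1.3 0.8] T [-0.019 -0.021 -0.081] j7 0.051 tau7 0.2373 gap 0.412
shift mm [-130.5  -42.2    3.4] rotvec [ 0.35  0.03 23.12]
```

Call:
arm_command(
  moves=[
    [-0.025,-0.0075,0,0,0,6],
    [-0.06,-0.018,0,0,0,13],
    [-0.095,-0.029,0,0,0,20],
    [-0.12,-0.0365,0,0,0,23],
    [-0.13,-0.0395,0,0,0,23],
    [-0.13,-0.0395,0.02,0,0,23],
    [-0.13,-0.0395,0.04,0,0,23],
    [-0.13,-0.0395,0.052,0,0,23],
    [-0.13,-0.0395,0.052,0,0,23],
    [-0.13,-0.0395,0.052,0,0,23],
    [-0.13,-0.0395,0.052,0,0,23],
  ],
)

```text
clock: 19.1
eef_pos: [0.5796, 0.0282, 0.1228]
eef_rot: [0.622, 0.783, 0.001, 0.0]
force: [0.1, 0.1, -0.6]
finger_gap: 0.41
```

```bash
python3 -c "
from h import *
to((.5793,.027,.1215),103)
"
```

```text
t 19.1 pos [579.6  28.2 122.8] ang 103.13 tilt [ 1.4e-03  3.0e-04 -1.0e+00] F [ 0.1  0.1 -0.6] T [ 0.    -0.048  0.027] j7 -0.097 tau7 0.0112 gap 0.41
shift mm [-1.1 -0.5  1.3] rotvec [0.08 0.   0.13]
```

Call:
arm_command(
  moves=[
    [-0.0008,-0.0003,0.001,0,0,0],
    [-0.0008,-0.0003,0.001,0,0,0],
    [-0.0008,-0.0003,0.001,0,0,0],
    [-0.0008,-0.0003,0.001,0,0,0],
    [-0.0008,-0.0003,0.001,0,0,3],
    [-0.0008,-0.0003,0.0011,0,0,6],
  ],
  claw=255,
)

```text
clock: 19.7
eef_pos: [0.5791, 0.0266, 0.1214]
eef_rot: [0.663, 0.749, 0.0, 0.0]
force: [-1.2, -1.5, 6.6]
finger_gap: 0.089
```

```bash
python3 -c "
from h import *
st()
"
```

```text
t 19.7 pos [579.1  26.6 121.4] ang 96.96 tilt [ 7.e-04 -2.e-04 -1.e+00] F [-1.2 -1.5  6.6] T [-0.174  0.46   0.12 ] j7 -0.192 tau7 0.7128 gap 0.089
```

Call:
arm_command(
  moves=[
    [0,0,0.0001,0,0,3],
  ],
)

```text
clock: 19.8
eef_pos: [0.579, 0.0266, 0.1213]
eef_rot: [0.682, 0.731, 0.0, 0.0]
force: [-2.0, -0.9, 7.0]
finger_gap: 0.086
```

```bash
python3 -c "
from h import *
st()
"
```

```text
t 19.8 pos [579.   26.6 121.3] ang 93.96 tilt [ 7.e-04 -3.e-04 -1.e+00] F [-2.  -0.9  7. ] T [-0.188  0.424  0.126] j7 -0.24 tau7 0.6521 gap 0.086
```

Call:
arm_command(
  moves=[
    [0,0,0.0001,0,0,3],
  ],
)

```text
clock: 19.9
eef_pos: [0.579, 0.0266, 0.1213]
eef_rot: [0.701, 0.713, 0.0, 0.0]
force: [-2.8, -1.3, 6.8]
finger_gap: 0.085
```

```bash
python3 -c "
from h import *
st()
"
```

```text
t 19.9 pos [579.   26.6 121.3] ang 90.96 tilt [ 7.e-04 -4.e-04 -1.e+00] F [-2.8 -1.3  6.8] T [-0.23   0.503  0.093] j7 -0.287 tau7 0.6436 gap 0.085
```

Call:
arm_command(
  moves=[
    [0,0,0,0,0,0],
    [0,0,0,0,0,0],
    [0,0,-0.025,0,0,0],
    [0,0,-0.05,0,0,0],
    [0.015,0.008,-0.052,0,0,-8],
    [0.035,0.018,-0.052,0,0,-16],
    [0.055,0.028,-0.052,0,0,-24],
    [0.075,0.038,-0.052,0,0,-32],
    [0.0865,0.0435,-0.052,0,0,-40],
    [0.0865,0.0435,-0.052,0,0,-43],
    [0.0865,0.0435,-0.035,0,0,-43],
    [0.0865,0.0435,-0.015,0,0,-43],
  ],
  claw=150,
)

```text
clock: 21.1
eef_pos: [0.6213, 0.1144, 0.1356]
eef_rot: [0.39, 0.921, 0.001, 0.001]
force: [0.3, 0.2, -0.2]
finger_gap: 0.416
```

Call:
arm_command(
  moves=[
    [0,0,0.01,0,0,0],
    [0,0,0.014,0,0,0],
    [0,0,0.014,0,0,0],
    [0,0,0.014,0,0,0],
  ],
)

```text
clock: 21.5
eef_pos: [0.6211, 0.1143, 0.1223]
eef_rot: [0.39, 0.921, 0.0, 0.0]
force: [0.9, -0.4, 0.0]
finger_gap: 0.412
```

```bash
python3 -c "
from h import *
to((.621,.1138,.1195),134)
"
```

```text
t 21.5 pos [621.1 114.3 122.3] ang 134.08 tilt [ 9.e-04  3.e-04 -1.e+00] F [ 0.9 -0.4  0. ] T [-0.01   0.003  0.026] j7 0.251 tau7 0.0006 gap 0.412
shift mm [-0.2 -0.4  2.8] rotvec [0.05 0.03 0.08]
```

Call:
arm_command(
  moves=[
    [-0.0002,-0.0003,0.002,0,0,0],
    [-0.0002,-0.0003,0.002,0,0,0],
    [-0.0002,-0.0003,0.002,0,0,0],
    [-0.0002,-0.0003,0.002,0,0,0],
    [-0.0002,-0.0003,0.002,0,0,3],
    [-0.0002,-0.0003,0.002,0,0,6],
  ],
  claw=255,
)

```text
clock: 22.1
eef_pos: [0.6209, 0.1137, 0.1201]
eef_rot: [0.439, 0.899, 0.0, 0.0]
force: [-0.8, -0.4, 3.0]
finger_gap: 0.088
```

```bash
python3 -c "
from h import *
st()
"
```

```text
t 22.1 pos [620.9 113.7 120.1] ang 127.96 tilt [ 7.e-04 -0.e+00 -1.e+00] F [-0.8 -0.4  3. ] T [-0.169  0.152  0.109] j7 0.156 tau7 0.7258 gap 0.088
```

Call:
arm_command(
  moves=[
    [0,0,0.0001,0,0,3],
  ],
)

```text
clock: 22.2
eef_pos: [0.6208, 0.1136, 0.12]
eef_rot: [0.462, 0.887, 0.0, 0.0]
force: [-0.5, -0.5, 4.5]
finger_gap: 0.091
```

```bash
python3 -c "
from h import *
st()
"
```

```text
t 22.2 pos [620.8 113.6 120. ] ang 124.96 tilt [ 7.e-04 -1.e-04 -1.e+00] F [-0.5 -0.5  4.5] T [-0.174  0.261  0.101] j7 0.109 tau7 0.6613 gap 0.091
```

Call:
arm_command(
  moves=[
    [0,0,0.0001,0,0,3],
  ],
)

```text
clock: 22.3
eef_pos: [0.6208, 0.1137, 0.1199]
eef_rot: [0.485, 0.874, 0.0, 0.0]
force: [-0.1, -0.5, 4.0]
finger_gap: 0.093
```

```bash
python3 -c "
from h import *
st()
"
```

```text
t 22.3 pos [620.8 113.7 119.9] ang 121.96 tilt [ 7.e-04 -2.e-04 -1.e+00] F [-0.1 -0.5  4. ] T [-0.205  0.267  0.13 ] j7 0.063 tau7 0.6445 gap 0.093
```

Call:
arm_command(
  moves=[
    [0,0,0,0,0,0],
    [0,0,0,0,0,0],
    [0,0,-0.025,0,0,0],
    [0,0,-0.05,0,0,0],
    [0.007,-0.03,-0.052,0,0,-8],
    [0.014,-0.065,-0.052,0,0,-16],
    [0.022,-0.1,-0.052,0,0,-25],
    [0.0275,-0.123,-0.052,0,0,-25],
    [0.0296,-0.1321,-0.052,0,0,-25],
    [0.0296,-0.1321,-0.052,0,0,-25],
    [0.0296,-0.1321,-0.035,0,0,-25],
    [0.0296,-0.1321,-0.015,0,0,-25],
  ],
  claw=150,
)

```text
clock: 23.5
eef_pos: [0.4952, 0.0693, 0.1348]
eef_rot: [0.283, 0.959, 0.001, 0.001]
force: [-0.2, -0.3, -0.2]
finger_gap: 0.418
```

Call:
arm_command(
  moves=[
    [0,0,0.01,0,0,0],
    [0,0,0.012,0,0,0],
    [0,0,0.012,0,0,0],
    [0,0,0.012,0,0,0],
  ],
)

```text
clock: 23.9
eef_pos: [0.4937, 0.069, 0.123]
eef_rot: [0.283, 0.959, 0.0, 0.0]
force: [-0.9, 0.5, 0.5]
finger_gap: 0.411
```

```bash
python3 -c "
from h import *
to((.4931,.0688,.1205),147)
"
```

```text
t 23.9 pos [493.7  69.  123. ] ang 147.09 tilt [ 1.e-03  3.e-04 -1.e+00] F [-0.9  0.5  0.5] T [ 0.007  0.023 -0.008] j7 0.517 tau7 -0.0044 gap 0.411
shift mm [ 0.4 -0.5  2.5] rotvec [0.05 0.04 0.09]
```

Call:
arm_command(
  moves=[
    [0.0003,-0.0004,0.0015,0,0,0],
    [0.0003,-0.0004,0.0015,0,0,0],
    [0.0003,-0.0004,0.0015,0,0,0],
    [0.0003,-0.0004,0.0015,0,0,0],
    [0.0003,-0.0004,0.0015,0,0,3],
    [0.0003,-0.0004,0.0016,0,0,6],
  ],
  claw=255,
)

```text
clock: 24.5
eef_pos: [0.4928, 0.0685, 0.1212]
eef_rot: [0.334, 0.943, 0.0, 0.0]
force: [-0.8, 0.3, 4.0]
finger_gap: 0.088
```

```bash
python3 -c "
from h import *
st()
"
```

```text
t 24.5 pos [492.8  68.5 121.2] ang 140.96 tilt [ 8.e-04 -0.e+00 -1.e+00] F [-0.8  0.3  4. ] T [-0.006  0.149  0.035] j7 0.419 tau7 0.7921 gap 0.088
```

Call:
arm_command(
  moves=[
    [0,0,0.0001,0,0,3],
  ],
)

```text
clock: 24.6
eef_pos: [0.4928, 0.0685, 0.1211]
eef_rot: [0.359, 0.933, 0.0, 0.0]
force: [-0.5, -0.3, 4.0]
finger_gap: 0.092
```

```bash
python3 -c "
from h import *
st()
"
```

```text
t 24.6 pos [492.8  68.5 121.1] ang 137.96 tilt [ 7.e-04 -1.e-04 -1.e+00] F [-0.5 -0.3  4. ] T [-0.008  0.21   0.044] j7 0.371 tau7 0.7361 gap 0.092
```

Call:
arm_command(
  moves=[
    [0,0,0.0001,0,0,3],
  ],
)

```text
clock: 24.7
eef_pos: [0.4928, 0.0685, 0.1211]
eef_rot: [0.383, 0.924, 0.0, 0.0]
force: [-1.0, 0.5, 4.8]
finger_gap: 0.086
```

```bash
python3 -c "
from h import *
st()
"
```

```text
t 24.7 pos [492.8  68.5 121.1] ang 134.96 tilt [ 7.e-04 -2.e-04 -1.e+00] F [-1.   0.5  4.8] T [-0.029  0.192  0.046] j7 0.323 tau7 0.7277 gap 0.086
```

Call:
arm_command(
  moves=[
    [0,0,0.0001,0,0,3],
  ],
)

```text
clock: 24.8
eef_pos: [0.4927, 0.0684, 0.121]
eef_rot: [0.407, 0.913, 0.0, 0.0]
force: [-1.0, -0.7, 5.2]
finger_gap: 0.086
```

```bash
python3 -c "
from h import *
st()
"
```

```text
t 24.8 pos [492.7  68.4 121. ] ang 131.96 tilt [ 7.e-04 -3.e-04 -1.e+00] F [-1.  -0.7  5.2] T [-0.1    0.232  0.086] j7 0.275 tau7 0.7209 gap 0.086
```

Call:
arm_command(
  moves=[
    [0,0,0.0001,0,0,3],
  ],
)

```text
clock: 24.9
eef_pos: [0.4927, 0.0684, 0.1209]
eef_rot: [0.431, 0.902, 0.0, 0.0]
force: [-1.6, -0.6, 6.0]
finger_gap: 0.09
```

```bash
python3 -c "
from h import *
st()
"
```

```text
t 24.9 pos [492.7  68.4 120.9] ang 128.96 tilt [ 7.e-04 -3.e-04 -1.e+00] F [-1.6 -0.6  6. ] T [-0.137  0.25   0.091] j7 0.228 tau7 0.7134 gap 0.09
```

Call:
arm_command(
  moves=[
    [0,0,0.0001,0,0,3],
  ],
)

```text
clock: 25.0
eef_pos: [0.4927, 0.0684, 0.1208]
eef_rot: [0.454, 0.891, -0.0, 0.0]
force: [-1.6, -0.2, 5.6]
finger_gap: 0.085
```

```bash
python3 -c "
from h import *
st()
"
```

```text
t 25.0 pos [492.7  68.4 120.8] ang 125.96 tilt [ 6.e-04 -4.e-04 -1.e+00] F [-1.6 -0.2  5.6] T [-0.152  0.342  0.017] j7 0.18 tau7 0.7053 gap 0.085
```

Call:
arm_command(
  moves=[
    [0,0,0.0001,0,0,3],
  ],
)

```text
clock: 25.1
eef_pos: [0.4927, 0.0684, 0.1208]
eef_rot: [0.477, 0.879, -0.0, 0.0]
force: [-1.4, -0.5, 6.7]
finger_gap: 0.089
```

```bash
python3 -c "
from h import *
st()
"
```

```text
t 25.1 pos [492.7  68.4 120.8] ang 122.96 tilt [ 7.e-04 -4.e-04 -1.e+00] F [-1.4 -0.5  6.7] T [-0.152  0.446  0.098] j7 0.132 tau7 0.6965 gap 0.089
```

Call:
arm_command(
  moves=[
    [0,0,0.0001,0,0,3],
  ],
)

```text
clock: 25.2
eef_pos: [0.4927, 0.0684, 0.1207]
eef_rot: [0.5, 0.866, -0.0, 0.0]
force: [-1.8, -0.1, 7.6]
finger_gap: 0.091
```

```bash
python3 -c "
from h import *
st()
"
```

```text
t 25.2 pos [492.7  68.4 120.7] ang 119.96 tilt [ 6.e-04 -4.e-04 -1.e+00] F [-1.8 -0.1  7.6] T [-0.139  0.427  0.058] j7 0.084 tau7 0.6861 gap 0.091
```

```bash
python3 -c "
from h import *
look(13)
"
```

```text
(no output)
```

View pics/z13.png

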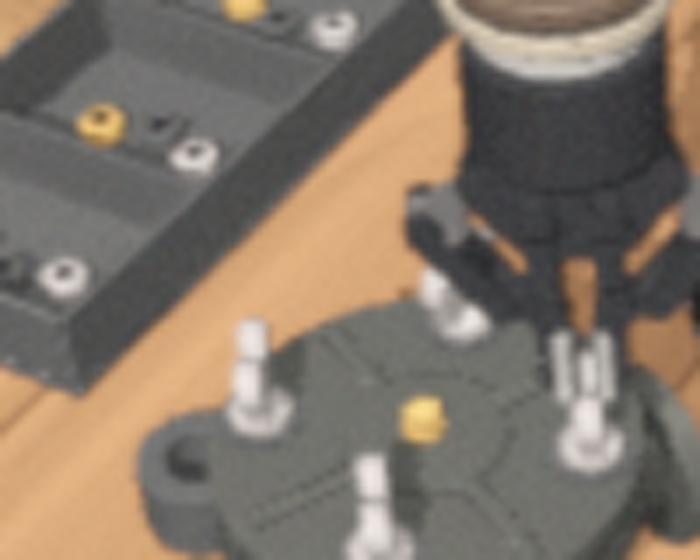

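Call:
arm_command(
  moves=[
    [0,0,0,0,0,3],
  ],
)

```text
clock: 25.35
eef_pos: [0.4926, 0.0683, 0.1207]
eef_rot: [0.522, 0.853, -0.0, 0.0]
force: [-1.6, -0.8, 6.1]
finger_gap: 0.092
```

```bash
python3 -c "
from h import *
st()
"
```

```text
t 25.35 pos [492.6  68.3 120.7] ang 117.04 tilt [ 5.e-04 -5.e-04 -1.e+00] F [-1.6 -0.8  6.1] T [-0.16   0.396  0.142] j7 0.037 tau7 1.0613 gap 0.092
```

Call:
arm_command(
  moves=[
    [0,0,0.0001,0,0,3],
  ],
)

```text
clock: 25.45
eef_pos: [0.4926, 0.0684, 0.1206]
eef_rot: [0.545, 0.839, -0.0, 0.0]
force: [-2.4, -0.7, 6.7]
finger_gap: 0.088
```

```bash
python3 -c "
from h import *
st()
"
```

```text
t 25.45 pos [492.6  68.4 120.6] ang 113.97 tilt [ 6.e-04 -5.e-04 -1.e+00] F [-2.4 -0.7  6.7] T [-0.197  0.522  0.084] j7 -0.012 tau7 0.707 gap 0.088
```

Call:
arm_command(
  moves=[
    [0,0,0.0001,0,0,3],
  ],
)

```text
clock: 25.55
eef_pos: [0.4926, 0.0683, 0.1205]
eef_rot: [0.567, 0.824, -0.0, 0.0]
force: [-2.7, -1.7, 7.4]
finger_gap: 0.087
```

```bash
python3 -c "
from h import *
st()
"
```

```text
t 25.55 pos [492.6  68.3 120.5] ang 110.96 tilt [ 4.e-04 -6.e-04 -1.e+00] F [-2.7 -1.7  7.4] T [-0.199  0.581  0.186] j7 -0.06 tau7 0.6505 gap 0.087
```

Call:
arm_command(
  moves=[
    [0,0,0,0,0,0],
    [0,0,0,0,0,0],
    [0,0,-0.025,0,0,0],
    [0,0,-0.05,0,0,0],
    [-0.001,0.03,-0.052,0,0,-6],
    [-0.002,0.065,-0.052,0,0,-11],
    [-0.003,0.1,-0.052,0,0,-11],
    [-0.0036,0.125,-0.052,0,0,-11],
    [-0.0036,0.1359,-0.052,0,0,-11],
    [-0.0036,0.1359,-0.052,0,0,-11],
    [-0.0036,0.1359,-0.035,0,0,-11],
    [-0.0036,0.1359,-0.015,0,0,-11],
  ],
  claw=150,
)

```text
clock: 26.75
eef_pos: [0.62, 0.1136, 0.1353]
eef_rot: [0.484, 0.875, 0.0, 0.001]
force: [0.1, -0.3, -0.6]
finger_gap: 0.41
```

Call:
arm_command(
  moves=[
    [0,0,0.01,0,0,0],
    [0,0,0.012,0,0,0],
    [0,0,0.012,0,0,0],
    [0,0,0.012,0,0,0],
  ],
)

```text
clock: 27.15
eef_pos: [0.621, 0.1141, 0.1239]
eef_rot: [0.484, 0.875, 0.0, 0.001]
force: [-0.4, 0.7, 0.2]
finger_gap: 0.412
```

```bash
python3 -c "
from h import *
to((.621,.1138,.1195),122)
"
```

```text
t 27.15 pos [621.  114.1 123.9] ang 122.07 tilt [ 1.4e-03  2.0e-04 -1.0e+00] F [-0.4  0.7  0.2] T [ 0.027 -0.007 -0.002] j7 0.063 tau7 0.0017 gap 0.412
shift mm [-0.2 -0.1  4.4] rotvec [0.07 0.03 0.07]
```

Call:
arm_command(
  moves=[
    [-0.0002,-0.0001,0.0035,0,0,0],
    [-0.0002,-0.0001,0.0035,0,0,0],
    [-0.0002,-0.0001,0.0035,0,0,0],
    [-0.0002,-0.0001,0.0035,0,0,0],
    [-0.0002,-0.0001,0.0035,0,0,3],
    [-0.0002,-0.0001,0.0036,0,0,6],
  ],
  claw=255,
)

```text
clock: 27.75
eef_pos: [0.6207, 0.1137, 0.1196]
eef_rot: [0.53, 0.848, 0.0, 0.0]
force: [-0.4, -1.0, 2.5]
finger_gap: 0.091
```

```bash
python3 -c "
from h import *
st()
"
```

```text
t 27.75 pos [620.7 113.7 119.6] ang 115.96 tilt [ 3.e-04 -1.e-04 -1.e+00] F [-0.4 -1.   2.5] T [-0.198  0.151  0.179] j7 -0.033 tau7 0.6672 gap 0.091
```

Call:
arm_command(
  moves=[
    [0,0,0.0001,0,0,3],
  ],
)

```text
clock: 27.85
eef_pos: [0.6207, 0.1137, 0.1195]
eef_rot: [0.552, 0.834, 0.0, 0.0]
force: [-1.8, -0.2, 3.0]
finger_gap: 0.09
```

```bash
python3 -c "
from h import *
st()
"
```

```text
t 27.85 pos [620.7 113.7 119.5] ang 112.97 tilt [ 4.e-04 -2.e-04 -1.e+00] F [-1.8 -0.2  3. ] T [-0.188  0.215  0.204] j7 -0.08 tau7 0.6002 gap 0.09
```

Call:
arm_command(
  moves=[
    [0,0,0.0001,0,0,3],
  ],
)

```text
clock: 27.95
eef_pos: [0.6207, 0.1137, 0.1195]
eef_rot: [0.574, 0.819, -0.0, 0.0]
force: [-1.7, -1.1, 3.8]
finger_gap: 0.09
```

```bash
python3 -c "
from h import *
st()
"
```

```text
t 27.95 pos [620.7 113.7 119.5] ang 109.97 tilt [ 4.e-04 -3.e-04 -1.e+00] F [-1.7 -1.1  3.8] T [-0.21   0.231  0.201] j7 -0.126 tau7 0.5859 gap 0.09
```

Call:
arm_command(
  moves=[
    [0,0,0.0001,0,0,3],
  ],
)

```text
clock: 28.05
eef_pos: [0.6207, 0.1137, 0.1194]
eef_rot: [0.595, 0.804, 0.0, 0.0]
force: [-1.6, -1.4, 4.2]
finger_gap: 0.091
```

```bash
python3 -c "
from h import *
st()
"
```

```text
t 28.05 pos [620.7 113.7 119.4] ang 106.97 tilt [ 4.e-04 -2.e-04 -1.e+00] F [-1.6 -1.4  4.2] T [-0.216  0.314  0.162] j7 -0.173 tau7 0.5697 gap 0.091
```

Call:
arm_command(
  moves=[
    [0,0,0.0001,0,0,3],
  ],
)

```text
clock: 28.15
eef_pos: [0.6207, 0.1137, 0.1194]
eef_rot: [0.616, 0.788, 0.0, 0.0]
force: [-0.9, -0.6, 4.4]
finger_gap: 0.088
```

```bash
python3 -c "
from h import *
st()
"
```

```text
t 28.15 pos [620.7 113.7 119.4] ang 103.98 tilt [ 4.e-04 -3.e-04 -1.e+00] F [-0.9 -0.6  4.4] T [-0.266  0.33   0.264] j7 -0.219 tau7 0.5579 gap 0.088
```

Call:
arm_command(
  moves=[
    [0,0,0,0,0,0],
    [0,0,0,0,0,0],
    [0,0,-0.025,0,0,0],
    [0,0,-0.05,0,0,0],
    [-0.003,-0.03,-0.052,0,0,-7],
    [-0.006,-0.065,-0.052,0,0,-7],
    [-0.0095,-0.1,-0.052,0,0,-7],
    [-0.012,-0.125,-0.052,0,0,-7],
    [-0.0129,-0.1352,-0.052,0,0,-7],
    [-0.0129,-0.1352,-0.052,0,0,-7],
    [-0.0129,-0.1352,-0.035,0,0,-7],
    [-0.0129,-0.1352,-0.015,0,0,-7],
  ],
  claw=150,
)

```text
clock: 29.35
eef_pos: [0.4949, 0.0691, 0.1343]
eef_rot: [0.566, 0.825, 0.001, 0.001]
force: [1.1, -0.5, -0.0]
finger_gap: 0.414
```

Call:
arm_command(
  moves=[
    [0,0,0.01,0,0,0],
    [0,0,0.012,0,0,0],
    [0,0,0.012,0,0,0],
    [0,0,0.012,0,0,0],
  ],
)

```text
clock: 29.75
eef_pos: [0.4934, 0.0687, 0.1225]
eef_rot: [0.566, 0.825, 0.0, 0.0]
force: [-0.9, 0.2, -0.4]
finger_gap: 0.415
```

```bash
python3 -c "
from h import *
to((.4927,.0685,.1203),111)
"
```

```text
t 29.75 pos [493.4  68.7 122.5] ang 111.09 tilt [ 1.e-03  4.e-04 -1.e+00] F [-0.9  0.2 -0.4] T [-0.004  0.018 -0.031] j7 -0.052 tau7 -0.0017 gap 0.415
shift mm [ 0.  -0.7  2.2] rotvec [0.06 0.   0.09]
```

Call:
arm_command(
  moves=[
    [0,-0.0005,0.0015,0,0,0],
    [0,-0.0005,0.0015,0,0,0],
    [0,-0.0005,0.0015,0,0,0],
    [0,-0.0005,0.0015,0,0,0],
    [0,-0.0005,0.0015,0,0,3],
    [0,-0.0005,0.0016,0,0,6],
  ],
  claw=255,
)

```text
clock: 30.35
eef_pos: [0.4925, 0.0682, 0.1208]
eef_rot: [0.609, 0.793, 0.0, 0.0]
force: [-1.5, -0.4, 6.3]
finger_gap: 0.093
```

```bash
python3 -c "
from h import *
st()
"
```

```text
t 30.35 pos [492.5  68.2 120.8] ang 104.98 tilt [ 9.e-04 -1.e-04 -1.e+00] F [-1.5 -0.4  6.3] T [-0.097  0.208  0.153] j7 -0.151 tau7 0.6809 gap 0.093
```

Call:
arm_command(
  moves=[
    [0,0,0.0001,0,0,3],
  ],
)

```text
clock: 30.45
eef_pos: [0.4924, 0.0682, 0.1207]
eef_rot: [0.63, 0.777, 0.0, 0.0]
force: [-1.5, 0.2, 5.2]
finger_gap: 0.088
```

```bash
python3 -c "
from h import *
st()
"
```

```text
t 30.45 pos [492.4  68.2 120.7] ang 101.97 tilt [ 8.e-04 -2.e-04 -1.e+00] F [-1.5  0.2  5.2] T [-0.16   0.338  0.183] j7 -0.199 tau7 0.6124 gap 0.088
```

Call:
arm_command(
  moves=[
    [0,0,0.0001,0,0,3],
  ],
)

```text
clock: 30.55
eef_pos: [0.4924, 0.0682, 0.1207]
eef_rot: [0.65, 0.76, 0.0, 0.0]
force: [-1.0, -1.4, 7.0]
finger_gap: 0.085
```

```bash
python3 -c "
from h import *
st()
"
```

```text
t 30.55 pos [492.4  68.2 120.7] ang 98.98 tilt [ 8.e-04 -3.e-04 -1.e+00] F [-1.  -1.4  7. ] T [-0.097  0.403  0.193] j7 -0.248 tau7 0.5993 gap 0.085
```

Call:
arm_command(
  moves=[
    [0,0,0.0001,0,0,3],
    [0,0,0.0001,0,0,6],
  ],
)

```text
clock: 30.75
eef_pos: [0.4923, 0.0682, 0.1206]
eef_rot: [0.688, 0.725, 0.0, 0.0]
force: [-1.3, -0.4, 7.0]
finger_gap: 0.091
```

```bash
python3 -c "
from h import *
st()
"
```

```text
t 30.75 pos [492.3  68.2 120.6] ang 92.98 tilt [ 7.e-04 -3.e-04 -1.e+00] F [-1.3 -0.4  7. ] T [-0.065  0.375  0.252] j7 -0.344 tau7 0.5738 gap 0.091
```

Call:
arm_command(
  moves=[
    [0,0,0.0001,0,0,3],
  ],
)

```text
clock: 30.85
eef_pos: [0.4923, 0.0682, 0.1206]
eef_rot: [0.707, 0.707, 0.0, 0.0]
force: [-2.0, -0.6, 7.9]
finger_gap: 0.087
```

```bash
python3 -c "
from h import *
st()
"
```

```text
t 30.85 pos [492.3  68.2 120.6] ang 89.98 tilt [ 6.e-04 -4.e-04 -1.e+00] F [-2.  -0.6  7.9] T [-0.209  0.542  0.208] j7 -0.392 tau7 0.5662 gap 0.087
```

Call:
arm_command(
  moves=[
    [0,0,0,0,0,3],
  ],
)

```text
clock: 30.95
eef_pos: [0.4923, 0.0682, 0.1206]
eef_rot: [0.725, 0.688, 0.0, 0.0]
force: [-1.7, -0.2, 7.1]
finger_gap: 0.09
```

```bash
python3 -c "
from h import *
st()
"
```

```text
t 30.95 pos [492.3  68.2 120.6] ang 86.98 tilt [ 6.e-04 -3.e-04 -1.e+00] F [-1.7 -0.2  7.1] T [-0.073  0.401  0.287] j7 -0.441 tau7 0.5555 gap 0.09
```

Call:
arm_command(
  moves=[
    [0,0,0.0001,0,0,3],
  ],
)

```text
clock: 31.05
eef_pos: [0.4923, 0.0682, 0.1205]
eef_rot: [0.743, 0.669, 0.0, 0.0]
force: [-2.7, 0.0, 8.5]
finger_gap: 0.084
```

```bash
python3 -c "
from h import *
st()
"
```

```text
t 31.05 pos [492.3  68.2 120.5] ang 83.98 tilt [ 6.e-04 -4.e-04 -1.e+00] F [-2.7  0.   8.5] T [-0.153  0.593  0.304] j7 -0.489 tau7 0.5472 gap 0.084
```

Call:
arm_command(
  moves=[
    [0,0,0.0001,0,0,3],
  ],
)

```text
clock: 31.15
eef_pos: [0.4922, 0.0682, 0.1205]
eef_rot: [0.76, 0.649, 0.0, 0.0]
force: [-3.3, 0.3, 9.9]
finger_gap: 0.09
```

```bash
python3 -c "
from h import *
st()
"
```

```text
t 31.15 pos [492.2  68.2 120.5] ang 80.99 tilt [ 6.e-04 -4.e-04 -1.e+00] F [-3.3  0.3  9.9] T [-0.172  0.678  0.265] j7 -0.537 tau7 0.534 gap 0.09
```

Call:
arm_command(
  moves=[
    [0,0,0,0,0,3],
  ],
)

```text
clock: 31.25
eef_pos: [0.4922, 0.0682, 0.1204]
eef_rot: [0.777, 0.629, 0.0, 0.0]
force: [-2.7, -0.9, 7.7]
finger_gap: 0.088
```

```bash
python3 -c "
from h import *
st()
"
```

```text
t 31.25 pos [492.2  68.2 120.4] ang 77.99 tilt [ 5.e-04 -5.e-04 -1.e+00] F [-2.7 -0.9  7.7] T [-0.075  0.588  0.274] j7 -0.586 tau7 0.5356 gap 0.088
```

```bash
python3 -c "
from h import *
look(14,(165,225,185,260),8)
"
```

```text
(no output)
```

View pics/z14.png

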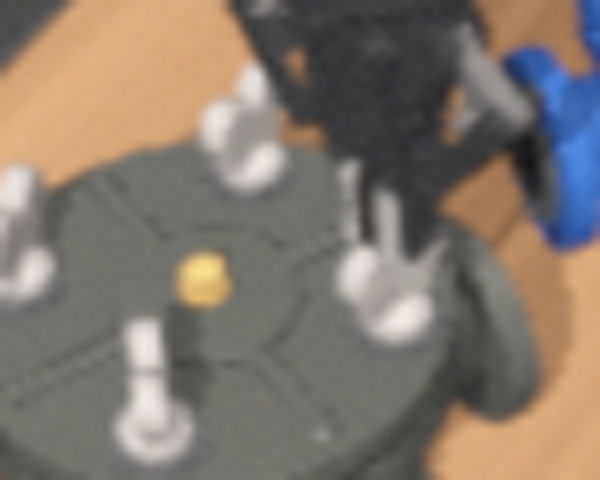

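Call:
arm_command(
  moves=[
    [0,0,0.0001,0,0,3],
    [0,0,0.0001,0,0,6],
  ],
)

```text
clock: 31.5
eef_pos: [0.4921, 0.0682, 0.1204]
eef_rot: [0.809, 0.588, 0.0, 0.0]
force: [-3.1, -0.8, 8.3]
finger_gap: 0.091
```

```bash
python3 -c "
from h import *
st()
"
```

```text
t 31.5 pos [492.1  68.2 120.4] ang 71.99 tilt [ 4.e-04 -4.e-04 -1.e+00] F [-3.1 -0.8  8.3] T [-0.172  0.737  0.291] j7 -0.683 tau7 0.5571 gap 0.091
```

Call:
arm_command(
  moves=[
    [0,0,0,0,0,3],
  ],
)

```text
clock: 31.6
eef_pos: [0.4921, 0.0682, 0.1203]
eef_rot: [0.824, 0.566, 0.0, 0.0]
force: [-2.1, -0.9, 8.0]
finger_gap: 0.083
```

```bash
python3 -c "
from h import *
st()
"
```

```text
t 31.6 pos [492.1  68.2 120.3] ang 68.99 tilt [ 4.e-04 -4.e-04 -1.e+00] F [-2.1 -0.9  8. ] T [-0.105  0.731  0.296] j7 -0.731 tau7 0.516 gap 0.083
```

Call:
arm_command(
  moves=[
    [0,0,0.0001,0,0,3],
  ],
)

```text
clock: 31.7
eef_pos: [0.492, 0.0682, 0.1203]
eef_rot: [0.839, 0.545, -0.0, 0.0]
force: [-3.8, -0.3, 9.2]
finger_gap: 0.084
```

```bash
python3 -c "
from h import *
st()
"
```

```text
t 31.7 pos [492.   68.2 120.3] ang 65.99 tilt [ 2.e-04 -4.e-04 -1.e+00] F [-3.8 -0.3  9.2] T [-0.15   0.876  0.261] j7 -0.78 tau7 0.4975 gap 0.084
```

Call:
arm_command(
  moves=[
    [0,0,0,0,0,0],
    [0,0,0,0,0,0],
    [0,0,-0.025,0,0,0],
    [0,0,-0.06,0,0,0],
    [0,0,-0.08,0,0,0],
  ],
  claw=150,
)

```text
clock: 32.2
eef_pos: [0.4928, 0.0684, 0.2015]
eef_rot: [0.838, 0.546, 0.001, 0.0]
force: [-0.3, 0.1, -0.0]
finger_gap: 0.412
```

```bash
python3 -c "
from h import *
st()
look(15,(160,235,165,265),7)
look(16,(115,205,180,280),6,'top')
"
```

```text
t 32.2 pos [492.8  68.4 201.5] ang 66.13 tilt [ 1.7e-03  4.0e-04 -1.0e+00] F [-0.3  0.1 -0. ] T [ 0.015 -0.056  0.006] j7 -0.733 tau7 -0.0433 gap 0.412
```

View pics/z15.png

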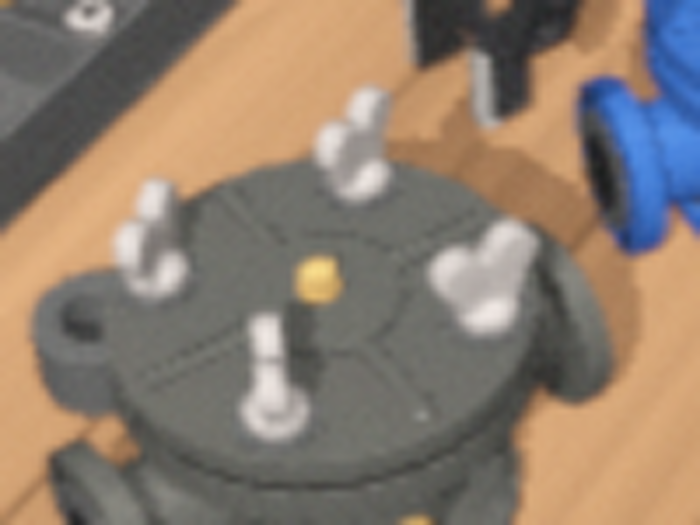

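View pics/z16.png

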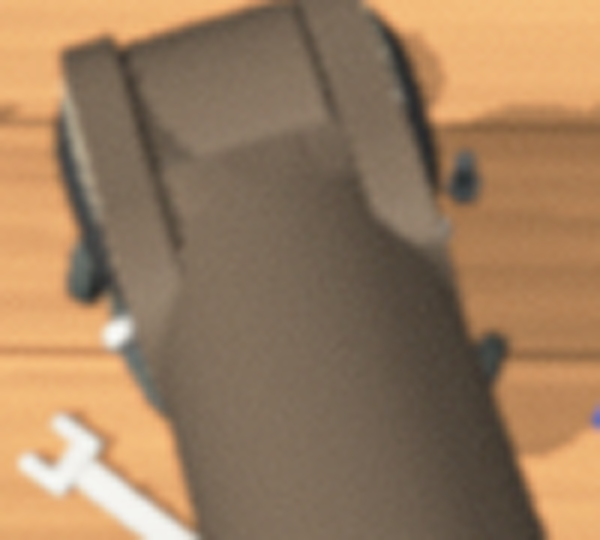

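Call:
arm_command(
  moves=[
    [0.02,0.021,0,0,0,-8],
    [0.045,0.0475,0,0,0,-16],
    [0.07,0.074,0.01,0,0,-24],
    [0.088,0.093,0.02,0,0,-32],
    [0.0939,0.0991,0.03,0,0,-38],
    [0.0939,0.0991,0.04,0,0,-38],
    [0.0939,0.0991,0.06,0,0,-38],
    [0.0939,0.0991,0.074,0,0,-38],
    [0.0939,0.0991,0.078,0,0,-38],
    [0.0939,0.0991,0.078,0,0,-38],
    [0.0939,0.0991,0.078,0,0,-38],
  ],
)

```text
clock: 33.4
eef_pos: [0.6211, 0.1139, 0.1222]
eef_rot: [0.615, 0.788, 0.0, 0.0]
force: [-0.3, -0.4, 0.8]
finger_gap: 0.411
```

```bash
python3 -c "
from h import *
to((.621,.1138,.1195),104)
"
```

```text
t 33.4 pos [621.1 113.9 122.2] ang 104.04 tilt [ 1.e-03  1.e-04 -1.e+00] F [-0.3 -0.4  0.8] T [-0.001  0.014  0.004] j7 -0.217 tau7 -0.0175 gap 0.411
shift mm [-0.1 -0.1  2.7] rotvec [0.06 0.01 0.04]
```

Call:
arm_command(
  moves=[
    [0,0,0.0022,0,0,0],
    [0,0,0.0022,0,0,0],
    [0,0,0.0022,0,0,0],
    [0,0,0.0022,0,0,0],
    [0,0,0.0022,0,0,3],
    [0,0,0.0023,0,0,6],
  ],
  claw=255,
)

```text
clock: 34.0
eef_pos: [0.6208, 0.1138, 0.1199]
eef_rot: [0.656, 0.755, 0.0, 0.0]
force: [-3.6, -0.2, 5.5]
finger_gap: 0.092
```

```bash
python3 -c "
from h import *
st()
"
```

```text
t 34.0 pos [620.8 113.8 119.9] ang 97.97 tilt [ 3.e-04 -2.e-04 -1.e+00] F [-3.6 -0.2  5.5] T [-0.219  0.778  0.225] j7 -0.312 tau7 0.5765 gap 0.092
```

Call:
arm_command(
  moves=[
    [0,0,0.0001,0,0,3],
  ],
)

```text
clock: 34.1
eef_pos: [0.6208, 0.1138, 0.1199]
eef_rot: [0.676, 0.737, 0.0, 0.0]
force: [-3.6, -1.6, 7.2]
finger_gap: 0.089
```

```bash
python3 -c "
from h import *
st()
"
```

```text
t 34.1 pos [620.8 113.8 119.9] ang 94.97 tilt [ 4.e-04 -3.e-04 -1.e+00] F [-3.6 -1.6  7.2] T [-0.225  0.783  0.267] j7 -0.359 tau7 0.5175 gap 0.089
```

Call:
arm_command(
  moves=[
    [0,0,0.0001,0,0,3],
  ],
)

```text
clock: 34.2
eef_pos: [0.6208, 0.1138, 0.1198]
eef_rot: [0.695, 0.719, 0.0, 0.0]
force: [-3.7, -1.3, 7.3]
finger_gap: 0.088
```

```bash
python3 -c "
from h import *
st()
"
```

```text
t 34.2 pos [620.8 113.8 119.8] ang 91.97 tilt [ 4.e-04 -3.e-04 -1.e+00] F [-3.7 -1.3  7.3] T [-0.303  0.824  0.372] j7 -0.406 tau7 0.5065 gap 0.088
```

Call:
arm_command(
  moves=[
    [0,0,0,0,0,3],
  ],
)

```text
clock: 34.3
eef_pos: [0.6208, 0.1138, 0.1198]
eef_rot: [0.713, 0.701, 0.0, 0.0]
force: [-3.6, -1.9, 6.6]
finger_gap: 0.085
```

```bash
python3 -c "
from h import *
st()
"
```

```text
t 34.3 pos [620.8 113.8 119.8] ang 88.97 tilt [ 4.e-04 -3.e-04 -1.e+00] F [-3.6 -1.9  6.6] T [-0.26   0.744  0.218] j7 -0.452 tau7 0.4935 gap 0.085
```

Call:
arm_command(
  moves=[
    [0,0,0.0001,0,0,3],
    [0,0,0.0001,0,0,6],
  ],
)

```text
clock: 34.5
eef_pos: [0.6208, 0.1138, 0.1197]
eef_rot: [0.749, 0.662, -0.0, 0.0]
force: [-3.6, -1.1, 6.3]
finger_gap: 0.083
```

```bash
python3 -c "
from h import *
st()
"
```

```text
t 34.5 pos [620.8 113.8 119.7] ang 82.98 tilt [ 3.e-04 -4.e-04 -1.e+00] F [-3.6 -1.1  6.3] T [-0.247  0.781  0.252] j7 -0.545 tau7 0.4805 gap 0.083
```

Call:
arm_command(
  moves=[
    [0,0,0,0,0,3],
  ],
)

```text
clock: 34.6
eef_pos: [0.6207, 0.1138, 0.1197]
eef_rot: [0.766, 0.643, -0.0, 0.0]
force: [-3.2, 0.2, 6.9]
finger_gap: 0.092
```

```bash
python3 -c "
from h import *
st()
"
```

```text
t 34.6 pos [620.7 113.8 119.7] ang 79.98 tilt [ 3.e-04 -4.e-04 -1.e+00] F [-3.2  0.2  6.9] T [-0.251  0.767  0.305] j7 -0.592 tau7 0.4811 gap 0.092
```

Call:
arm_command(
  moves=[
    [0,0,0,0,0,3],
  ],
)

```text
clock: 34.7
eef_pos: [0.6207, 0.1138, 0.1197]
eef_rot: [0.783, 0.622, -0.0, 0.0]
force: [-3.4, -1.0, 7.0]
finger_gap: 0.09
```

```bash
python3 -c "
from h import *
st()
"
```

```text
t 34.7 pos [620.7 113.8 119.7] ang 76.98 tilt [ 3.e-04 -4.e-04 -1.e+00] F [-3.4 -1.   7. ] T [-0.295  0.826  0.327] j7 -0.638 tau7 0.4596 gap 0.09
```

Call:
arm_command(
  moves=[
    [0,0,0.0001,0,0,3],
  ],
)

```text
clock: 34.8
eef_pos: [0.6208, 0.1137, 0.1196]
eef_rot: [0.799, 0.602, 0.0, 0.0]
force: [-3.0, -0.5, 7.1]
finger_gap: 0.09
```

```bash
python3 -c "
from h import *
st()
"
```

```text
t 34.8 pos [620.8 113.7 119.6] ang 73.98 tilt [ 4.e-04 -4.e-04 -1.e+00] F [-3.  -0.5  7.1] T [-0.29   0.866  0.293] j7 -0.685 tau7 0.4692 gap 0.09
```

Call:
arm_command(
  moves=[
    [0,0,0.0001,0,0,3],
  ],
)

```text
clock: 34.9
eef_pos: [0.6207, 0.1138, 0.1195]
eef_rot: [0.814, 0.581, 0.0, 0.0]
force: [-3.9, -1.0, 8.1]
finger_gap: 0.09
```

```bash
python3 -c "
from h import *
st()
"
```

```text
t 34.9 pos [620.7 113.8 119.5] ang 70.98 tilt [ 3.e-04 -4.e-04 -1.e+00] F [-3.9 -1.   8.1] T [-0.32   0.888  0.35 ] j7 -0.732 tau7 0.449 gap 0.09
```

Call:
arm_command(
  moves=[
    [0,0,0,0,0,3],
  ],
)

```text
clock: 35.0
eef_pos: [0.6207, 0.1138, 0.1195]
eef_rot: [0.829, 0.559, 0.0, 0.0]
force: [-2.9, -0.7, 7.4]
finger_gap: 0.089
```

```bash
python3 -c "
from h import *
st()
"
```

```text
t 35.0 pos [620.7 113.8 119.5] ang 67.99 tilt [ 3.e-04 -4.e-04 -1.e+00] F [-2.9 -0.7  7.4] T [-0.297  0.834  0.336] j7 -0.778 tau7 0.4395 gap 0.089
```

Call:
arm_command(
  moves=[
    [0,0,0.0001,0,0,3],
  ],
)

```text
clock: 35.1
eef_pos: [0.6207, 0.1138, 0.1195]
eef_rot: [0.843, 0.537, 0.0, 0.0]
force: [-4.4, -1.3, 8.5]
finger_gap: 0.089
```

```bash
python3 -c "
from h import *
st()
"
```

```text
t 35.1 pos [620.7 113.8 119.5] ang 64.99 tilt [ 3.e-04 -4.e-04 -1.e+00] F [-4.4 -1.3  8.5] T [-0.313  0.95   0.308] j7 -0.825 tau7 0.4462 gap 0.089
```

Call:
arm_command(
  moves=[
    [0,0,0.0001,0,0,3],
  ],
)

```text
clock: 35.2
eef_pos: [0.6207, 0.1138, 0.1194]
eef_rot: [0.857, 0.515, 0.0, 0.0]
force: [-4.7, -1.8, 7.4]
finger_gap: 0.09
```

```bash
python3 -c "
from h import *
st()
"
```

```text
t 35.2 pos [620.7 113.8 119.4] ang 61.99 tilt [ 4.e-04 -4.e-04 -1.e+00] F [-4.7 -1.8  7.4] T [-0.316  0.955  0.333] j7 -0.871 tau7 0.4193 gap 0.09
```

Call:
arm_command(
  moves=[
    [0,0,0.0001,0,0,3],
  ],
)

```text
clock: 35.3
eef_pos: [0.6207, 0.1138, 0.1194]
eef_rot: [0.87, 0.492, 0.0, 0.0]
force: [-4.4, -1.5, 8.0]
finger_gap: 0.086
```

```bash
python3 -c "
from h import *
st()
"
```

```text
t 35.3 pos [620.7 113.8 119.4] ang 58.99 tilt [ 4.e-04 -4.e-04 -1.e+00] F [-4.4 -1.5  8. ] T [-0.31   1.02   0.328] j7 -0.918 tau7 0.4291 gap 0.086
```

Call:
arm_command(
  moves=[
    [0,0,0,0,0,3],
  ],
)

```text
clock: 35.4
eef_pos: [0.6207, 0.1138, 0.1194]
eef_rot: [0.883, 0.469, 0.0, 0.0]
force: [-3.1, -1.3, 7.9]
finger_gap: 0.087
```

```bash
python3 -c "
from h import *
st()
"
```

```text
t 35.4 pos [620.7 113.8 119.4] ang 55.99 tilt [ 4.e-04 -4.e-04 -1.e+00] F [-3.1 -1.3  7.9] T [-0.332  1.036  0.382] j7 -0.965 tau7 0.4175 gap 0.087
```

Call:
arm_command(
  moves=[
    [0,0,0,0,0,0],
    [0,0,0,0,0,0],
    [0,0,-0.025,0,0,0],
    [0,0,-0.05,0,0,0],
    [-0.024,-0.018,-0.052,0,0,-8],
    [-0.053,-0.039,-0.052,0,0,-10],
    [-0.081,-0.06,-0.052,0,0,-10],
    [-0.102,-0.0755,-0.052,0,0,-10],
    [-0.1095,-0.0811,-0.052,0,0,-10],
    [-0.1095,-0.0811,-0.045,0,0,-10],
    [-0.1095,-0.0811,-0.03,0,0,-10],
    [-0.1095,-0.0811,-0.012,0,0,-10],
  ],
  claw=150,
)

```text
clock: 36.6
eef_pos: [0.4944, 0.069, 0.1301]
eef_rot: [0.838, 0.545, 0.001, 0.0]
force: [-0.4, -0.1, -1.4]
finger_gap: 0.412
```

Call:
arm_command(
  moves=[
    [0,0,0.008,0,0,0],
    [0,0,0.01,0,0,0],
    [0,0,0.01,0,0,0],
    [0,0,0.01,0,0,0],
  ],
)

```text
clock: 37.0
eef_pos: [0.4931, 0.0685, 0.1209]
eef_rot: [0.838, 0.545, 0.0, 0.0]
force: [1.0, -1.0, -0.1]
finger_gap: 0.411
```

```bash
python3 -c "
from h import *
to((.4923,.0683,.1203),66)
"
```

```text
t 37.0 pos [493.1  68.5 120.9] ang 66.08 tilt [ 9.e-04  3.e-04 -1.e+00] F [ 1.  -1.  -0.1] T [-0.002 -0.    -0.006] j7 -0.761 tau7 -0.0018 gap 0.411
shift mm [-0.5 -0.7  0.6] rotvec [ 0.04 -0.04  0.08]
```

Call:
arm_command(
  moves=[
    [-0.0004,-0.0005,0,0,0,0],
    [-0.0004,-0.0005,0,0,0,0],
    [-0.0004,-0.0005,0,0,0,0],
    [-0.0004,-0.0005,0,0,0,0],
    [-0.0004,-0.0005,0,0,0,3],
    [-0.0004,-0.0005,0.0001,0,0,6],
  ],
  claw=255,
)

```text
clock: 37.6
eef_pos: [0.4919, 0.0682, 0.121]
eef_rot: [0.866, 0.5, 0.0, 0.0]
force: [-2.4, -0.4, 8.0]
finger_gap: 0.086
```

```bash
python3 -c "
from h import *
st()
"
```

```text
t 37.6 pos [491.9  68.2 121. ] ang 60.0 tilt [ 7.e-04 -1.e-04 -1.e+00] F [-2.4 -0.4  8. ] T [-0.011  0.586  0.343] j7 -0.86 tau7 0.5576 gap 0.086
```

Call:
arm_command(
  moves=[
    [0,0,0.0001,0,0,3],
  ],
)

```text
clock: 37.7
eef_pos: [0.4919, 0.0682, 0.121]
eef_rot: [0.879, 0.477, 0.0, 0.0]
force: [-2.4, -0.6, 7.9]
finger_gap: 0.09
```

```bash
python3 -c "
from h import *
st()
"
```

```text
t 37.7 pos [491.9  68.2 121. ] ang 57.0 tilt [ 7.e-04 -1.e-04 -1.e+00] F [-2.4 -0.6  7.9] T [-0.064  0.672  0.369] j7 -0.909 tau7 0.4704 gap 0.09
```

Call:
arm_command(
  moves=[
    [0,0,0.0001,0,0,3],
  ],
)

```text
clock: 37.8
eef_pos: [0.4919, 0.0683, 0.1209]
eef_rot: [0.891, 0.454, 0.0, 0.0]
force: [-3.3, -0.2, 8.0]
finger_gap: 0.082
```

```bash
python3 -c "
from h import *
st()
"
```

```text
t 37.8 pos [491.9  68.3 120.9] ang 54.0 tilt [ 7.e-04 -1.e-04 -1.e+00] F [-3.3 -0.2  8. ] T [-0.03   0.781  0.371] j7 -0.958 tau7 0.4628 gap 0.082
```

Call:
arm_command(
  moves=[
    [0,0,0,0,0,3],
  ],
)

```text
clock: 37.9
eef_pos: [0.4918, 0.0682, 0.1209]
eef_rot: [0.903, 0.431, 0.0, 0.0]
force: [-2.7, -0.4, 7.8]
finger_gap: 0.087
```

```bash
python3 -c "
from h import *
st()
"
```

```text
t 37.9 pos [491.8  68.2 120.9] ang 51.0 tilt [ 7.e-04 -1.e-04 -1.e+00] F [-2.7 -0.4  7.8] T [-0.002  0.769  0.304] j7 -1.007 tau7 0.4639 gap 0.087
```

Call:
arm_command(
  moves=[
    [0,0,0.0001,0,0,3],
  ],
)

```text
clock: 38.0
eef_pos: [0.4918, 0.0683, 0.1209]
eef_rot: [0.914, 0.407, 0.0, 0.0]
force: [-3.9, 0.7, 9.1]
finger_gap: 0.088
```

```bash
python3 -c "
from h import *
st()
"
```

```text
t 38.0 pos [491.8  68.3 120.9] ang 48.0 tilt [ 7.e-04 -1.e-04 -1.e+00] F [-3.9  0.7  9.1] T [0.004 0.822 0.398] j7 -1.055 tau7 0.4728 gap 0.088
```

Call:
arm_command(
  moves=[
    [0,0,0.0001,0,0,3],
  ],
)

```text
clock: 38.1
eef_pos: [0.4918, 0.0683, 0.1208]
eef_rot: [0.924, 0.383, 0.0, 0.0]
force: [-3.7, 0.3, 9.7]
finger_gap: 0.087
```

```bash
python3 -c "
from h import *
st()
"
```

```text
t 38.1 pos [491.8  68.3 120.8] ang 45.0 tilt [ 6.e-04 -1.e-04 -1.e+00] F [-3.7  0.3  9.7] T [-0.053  0.917  0.312] j7 -1.104 tau7 0.4653 gap 0.087
```

Call:
arm_command(
  moves=[
    [0,0,0.0001,0,0,3],
  ],
)

```text
clock: 38.2
eef_pos: [0.4918, 0.0683, 0.1208]
eef_rot: [0.934, 0.358, 0.0, 0.0]
force: [-4.0, -1.2, 10.7]
finger_gap: 0.088
```

```bash
python3 -c "
from h import *
st()
"
```

```text
t 38.2 pos [491.8  68.3 120.8] ang 42.01 tilt [ 6.e-04 -1.e-04 -1.e+00] F [-4.  -1.2 10.7] T [-0.057  0.975  0.409] j7 -1.153 tau7 0.4332 gap 0.088
```

Call:
arm_command(
  moves=[
    [0,0,0,0,0,0],
    [0,0,0,0,0,0],
    [0,0,-0.025,0,0,0],
    [0,0,-0.05,0,0,0],
    [0.006,0.015,-0.052,0,0,-8],
    [0.013,0.03,-0.052,0,0,-16],
    [0.02,0.048,-0.052,0,0,-24],
    [0.027,0.066,-0.052,0,0,-32],
    [0.034,0.082,-0.052,0,0,-41],
    [0.037,0.0892,-0.052,0,0,-49],
    [0.037,0.0892,-0.037,0,0,-49],
    [0.037,0.0892,-0.015,0,0,-49],
  ],
  claw=150,
)

```text
clock: 39.4
eef_pos: [0.5802, 0.0263, 0.1351]
eef_rot: [0.7, 0.714, 0.001, 0.001]
force: [-0.2, 0.4, -0.9]
finger_gap: 0.41
```

Call:
arm_command(
  moves=[
    [0,0,0.01,0,0,0],
    [0,0,0.014,0,0,0],
    [0,0,0.014,0,0,0],
    [0,0,0.014,0,0,0],
  ],
)

```text
clock: 39.8
eef_pos: [0.5795, 0.0268, 0.1215]
eef_rot: [0.7, 0.714, 0.0, 0.0]
force: [0.3, 0.4, -0.8]
finger_gap: 0.411
```

```bash
python3 -c "
from h import *
to((.5791,.0269,.1205),91)
"
```

```text
t 39.8 pos [579.5  26.8 121.5] ang 91.09 tilt [ 1.1e-03  1.0e-04 -1.0e+00] F [ 0.3  0.4 -0.8] T [ 0.017 -0.039 -0.036] j7 -0.254 tau7 0.0002 gap 0.411
shift mm [ 0.1 -0.4  1. ] rotvec [ 0.06 -0.    0.09]
```

Call:
arm_command(
  moves=[
    [0,-0.0003,0.0003,0,0,0],
    [0,-0.0003,0.0003,0,0,0],
    [0,-0.0003,0.0003,0,0,0],
    [0,-0.0003,0.0003,0,0,0],
    [0,-0.0003,0.0003,0,0,3],
    [0,-0.0003,0.0004,0,0,6],
    [0,-0.0003,0.0004,0,0,9],
  ],
  claw=255,
)

```text
clock: 40.5
eef_pos: [0.579, 0.0267, 0.1212]
eef_rot: [0.755, 0.656, 0.0, 0.0]
force: [-2.6, 0.2, 5.5]
finger_gap: 0.089
```

```bash
python3 -c "
from h import *
st()
"
```

```text
t 40.5 pos [579.   26.7 121.2] ang 81.96 tilt [ 9.e-04 -0.e+00 -1.e+00] F [-2.6  0.2  5.5] T [0.05  0.439 0.102] j7 -0.397 tau7 0.6866 gap 0.089
```

Call:
arm_command(
  moves=[
    [0,0,0.0001,0,0,3],
    [0,0,0.0002,0,0,6],
  ],
)

```text
clock: 40.7
eef_pos: [0.5789, 0.0267, 0.1211]
eef_rot: [0.788, 0.615, 0.0, 0.0]
force: [-1.8, -1.0, 6.7]
finger_gap: 0.09
```

```bash
python3 -c "
from h import *
st()
"
```

```text
t 40.7 pos [578.9  26.7 121.1] ang 75.96 tilt [ 8.e-04 -1.e-04 -1.e+00] F [-1.8 -1.   6.7] T [-0.06   0.621  0.102] j7 -0.492 tau7 0.65 gap 0.09
```

Call:
arm_command(
  moves=[
    [0,0,0.0001,0,0,3],
    [0,0,0.0002,0,0,6],
  ],
)

```text
clock: 40.9
eef_pos: [0.5789, 0.0268, 0.121]
eef_rot: [0.819, 0.573, 0.0, 0.0]
force: [-3.5, -0.8, 7.8]
finger_gap: 0.088
```

```bash
python3 -c "
from h import *
st()
"
```

```text
t 40.9 pos [578.9  26.8 121. ] ang 69.97 tilt [ 8.e-04 -1.e-04 -1.e+00] F [-3.5 -0.8  7.8] T [-0.049  0.723  0.143] j7 -0.586 tau7 0.6145 gap 0.088
```

Call:
arm_command(
  moves=[
    [0,0,0.0001,0,0,3],
  ],
)

```text
clock: 41.0
eef_pos: [0.5789, 0.0268, 0.1209]
eef_rot: [0.834, 0.552, 0.0, 0.0]
force: [-3.4, -0.4, 8.8]
finger_gap: 0.087
```

```bash
python3 -c "
from h import *
st()
"
```

```text
t 41.0 pos [578.9  26.8 120.9] ang 66.97 tilt [ 7.e-04 -1.e-04 -1.e+00] F [-3.4 -0.4  8.8] T [-0.09   0.73   0.163] j7 -0.633 tau7 0.5968 gap 0.087
```

Call:
arm_command(
  moves=[
    [0,0,0.0001,0,0,3],
    [0,0,0.0001,0,0,6],
  ],
)

```text
clock: 41.2
eef_pos: [0.5788, 0.0268, 0.1209]
eef_rot: [0.862, 0.507, 0.0, 0.0]
force: [-3.2, -0.3, 8.5]
finger_gap: 0.088
```

```bash
python3 -c "
from h import *
st()
"
```

```text
t 41.2 pos [578.8  26.8 120.9] ang 60.98 tilt [ 7.e-04 -1.e-04 -1.e+00] F [-3.2 -0.3  8.5] T [-0.028  0.768  0.194] j7 -0.728 tau7 0.5643 gap 0.088
```

Call:
arm_command(
  moves=[
    [0,0,0.0001,0,0,3],
    [0,0,0.0001,0,0,6],
  ],
)

```text
clock: 41.4
eef_pos: [0.5788, 0.0268, 0.1208]
eef_rot: [0.887, 0.462, 0.0, 0.0]
force: [-3.5, -0.2, 8.0]
finger_gap: 0.088
```

```bash
python3 -c "
from h import *
st()
"
```

```text
t 41.4 pos [578.8  26.8 120.8] ang 54.98 tilt [ 7.e-04 -1.e-04 -1.e+00] F [-3.5 -0.2  8. ] T [-0.04   0.85   0.249] j7 -0.822 tau7 0.543 gap 0.088
```

Call:
arm_command(
  moves=[
    [0,0,0.0001,0,0,3],
  ],
)

```text
clock: 41.5
eef_pos: [0.5788, 0.0268, 0.1207]
eef_rot: [0.899, 0.438, 0.0, 0.0]
force: [-3.7, -0.5, 9.2]
finger_gap: 0.085
```

```bash
python3 -c "
from h import *
st()
"
```

```text
t 41.5 pos [578.8  26.8 120.7] ang 51.99 tilt [ 6.e-04 -1.e-04 -1.e+00] F [-3.7 -0.5  9.2] T [-0.073  0.871  0.239] j7 -0.869 tau7 0.541 gap 0.085
```

Call:
arm_command(
  moves=[
    [0,0,0,0,0,3],
  ],
)

```text
clock: 41.6
eef_pos: [0.5787, 0.0268, 0.1207]
eef_rot: [0.91, 0.415, 0.0, 0.0]
force: [-4.0, 0.3, 8.7]
finger_gap: 0.086
```

```bash
python3 -c "
from h import *
st()
"
```

```text
t 41.6 pos [578.7  26.8 120.7] ang 48.99 tilt [ 6.e-04 -1.e-04 -1.e+00] F [-4.   0.3  8.7] T [-0.061  0.856  0.235] j7 -0.917 tau7 0.5251 gap 0.086
```

Call:
arm_command(
  moves=[
    [0,0,0,0,0,0],
    [0,0,0,0,0,0],
    [0,0,-0.025,0,0,0],
    [0,0,-0.05,0,0,-4],
    [0.007,-0.013,-0.052,0,0,-12],
    [0.016,-0.028,-0.052,0,0,-20],
    [0.025,-0.044,-0.052,0,0,-28],
    [0.034,-0.06,-0.052,0,0,-36],
    [0.043,-0.075,-0.052,0,0,-44],
    [0.052,-0.09,-0.052,0,0,-52],
    [0.061,-0.105,-0.052,0,0,-60],
    [0.0681,-0.1176,-0.052,0,0,-68],
  ],
  claw=150,
)

```text
clock: 42.8
eef_pos: [0.5342, 0.1561, 0.1714]
eef_rot: [0.519, 0.855, 0.0, -0.0]
force: [0.2, 0.4, 0.2]
finger_gap: 0.409
```

```bash
python3 -c "
from h import *
to((.5346,.1553,.1225),126)
"
```

```text
t 42.8 pos [534.2 156.1 171.4] ang 117.49 tilt [-0.e+00  3.e-04 -1.e+00] F [0.2 0.4 0.2] T [-0.036  0.013 -0.032] j7 -0.051 tau7 -1.7521 gap 0.409
shift mm [-0.9 -0.  48.9] rotvec [ 0.01 -0.02 -8.51]
```

Call:
arm_command(
  moves=[
    [-0.0003,0.0003,0.01,0,0,-8.5],
    [-0.0003,0.0003,0.03,0,0,-8.9],
    [-0.0003,0.0003,0.044,0,0,-8.9],
    [-0.0003,0.0003,0.048,0,0,-8.9],
    [-0.0003,0.0003,0.048,0,0,-8.9],
    [-0.0003,0.0003,0.048,0,0,-8.9],
  ],
)

```text
clock: 43.4
eef_pos: [0.5353, 0.1552, 0.1241]
eef_rot: [0.454, 0.891, 0.0, 0.0]
force: [0.4, -0.3, 0.5]
finger_gap: 0.413
```

```bash
python3 -c "
from h import *
to((.5346,.1553,.1225),126)
"
```

```text
t 43.4 pos [535.3 155.2 124.1] ang 125.96 tilt [ 6.e-04  2.e-04 -1.e+00] F [ 0.4 -0.3  0.5] T [ 0.025 -0.019  0.016] j7 0.059 tau7 -0.0086 gap 0.413
shift mm [ 0.5 -0.5  1.6] rotvec [ 0.04  0.01 -0.04]
```

Call:
arm_command(
  moves=[
    [0.0004,-0.0004,0.001,0,0,0],
    [0.0004,-0.0004,0.001,0,0,0],
    [0.0004,-0.0004,0.001,0,0,0],
    [0.0004,-0.0004,0.001,0,0,0],
    [0.0004,-0.0004,0.001,0,0,3],
    [0.0004,-0.0004,0.0011,0,0,6],
    [0.0004,-0.0004,0.0012,0,0,9],
  ],
  claw=255,
)

```text
clock: 44.1
eef_pos: [0.5344, 0.1551, 0.1231]
eef_rot: [0.524, 0.852, 0.0, 0.0]
force: [-3.0, -1.8, 6.8]
finger_gap: 0.078
```

```bash
python3 -c "
from h import *
st()
"
```

```text
t 44.1 pos [534.4 155.1 123.1] ang 116.86 tilt [ 5.e-04 -2.e-04 -1.e+00] F [-3.  -1.8  6.8] T [-0.308  0.592  0.145] j7 -0.086 tau7 0.6543 gap 0.078
```

Call:
arm_command(
  moves=[
    [0,0,0.0001,0,0,3],
    [0,0,0.0002,0,0,6],
  ],
)

```text
clock: 44.3
eef_pos: [0.5344, 0.155, 0.123]
eef_rot: [0.567, 0.823, 0.0, 0.0]
force: [-2.9, -1.4, 9.0]
finger_gap: 0.082
```

```bash
python3 -c "
from h import *
st()
"
```

```text
t 44.3 pos [534.4 155.  123. ] ang 110.86 tilt [ 5.e-04 -3.e-04 -1.e+00] F [-2.9 -1.4  9. ] T [-0.378  0.742  0.196] j7 -0.18 tau7 0.619 gap 0.082
```

Call:
arm_command(
  moves=[
    [0,0,0.0001,0,0,3],
    [0,0,0.0002,0,0,6],
  ],
)

```text
clock: 44.5
eef_pos: [0.5343, 0.155, 0.1229]
eef_rot: [0.61, 0.793, 0.0, 0.0]
force: [-4.5, -0.8, 9.4]
finger_gap: 0.081
```

```bash
python3 -c "
from h import *
st()
"
```

```text
t 44.5 pos [534.3 155.  122.9] ang 104.86 tilt [ 5.e-04 -3.e-04 -1.e+00] F [-4.5 -0.8  9.4] T [-0.404  0.839  0.232] j7 -0.275 tau7 0.5898 gap 0.081
```

Call:
arm_command(
  moves=[
    [0,0,0.0001,0,0,3],
    [0,0,0.0001,0,0,6],
  ],
)

```text
clock: 44.7
eef_pos: [0.5343, 0.155, 0.1228]
eef_rot: [0.65, 0.76, -0.0, 0.0]
force: [-4.2, -1.8, 8.9]
finger_gap: 0.079
```

```bash
python3 -c "
from h import *
st()
"
```

```text
t 44.7 pos [534.3 155.  122.8] ang 98.87 tilt [ 5.e-04 -4.e-04 -1.e+00] F [-4.2 -1.8  8.9] T [-0.402  0.841  0.186] j7 -0.37 tau7 0.5575 gap 0.079
```

Call:
arm_command(
  moves=[
    [0,0,0.0001,0,0,3],
    [0,0,0.0001,0,0,6],
  ],
)

```text
clock: 44.9
eef_pos: [0.5342, 0.155, 0.1227]
eef_rot: [0.689, 0.725, -0.0, 0.0]
force: [-4.1, -1.7, 9.2]
finger_gap: 0.078
```

```bash
python3 -c "
from h import *
st()
"
```

```text
t 44.9 pos [534.2 155.  122.7] ang 92.88 tilt [ 3.e-04 -5.e-04 -1.e+00] F [-4.1 -1.7  9.2] T [-0.425  0.937  0.215] j7 -0.464 tau7 0.5372 gap 0.078
```

Call:
arm_command(
  moves=[
    [0,0,0.0001,0,0,3],
    [0,0,0.0001,0,0,6],
  ],
)

```text
clock: 45.1
eef_pos: [0.5342, 0.155, 0.1227]
eef_rot: [0.726, 0.688, -0.0, 0.0]
force: [-3.8, -0.9, 10.1]
finger_gap: 0.077
```

```bash
python3 -c "
from h import *
st()
"
```

```text
t 45.1 pos [534.2 155.  122.7] ang 86.88 tilt [ 3.e-04 -5.e-04 -1.e+00] F [-3.8 -0.9 10.1] T [-0.42   0.986  0.225] j7 -0.559 tau7 0.5158 gap 0.077
```

Call:
arm_command(
  moves=[
    [0,0,0.0001,0,0,3],
  ],
)

```text
clock: 45.2
eef_pos: [0.5341, 0.155, 0.1226]
eef_rot: [0.744, 0.668, -0.0, 0.0]
force: [-5.1, -2.4, 10.7]
finger_gap: 0.077
```

```bash
python3 -c "
from h import *
st()
"
```

```text
t 45.2 pos [534.1 155.  122.6] ang 83.88 tilt [ 2.e-04 -5.e-04 -1.e+00] F [-5.1 -2.4 10.7] T [-0.438  1.114  0.266] j7 -0.607 tau7 0.5055 gap 0.077
```

Call:
arm_command(
  moves=[
    [0,0,0,0,0,3],
  ],
)

```text
clock: 45.3
eef_pos: [0.5341, 0.1549, 0.1226]
eef_rot: [0.761, 0.649, -0.0, 0.0]
force: [-4.1, -1.7, 10.7]
finger_gap: 0.077
```

```bash
python3 -c "
from h import *
st()
"
```

```text
t 45.3 pos [534.1 154.9 122.6] ang 80.88 tilt [ 1.e-04 -5.e-04 -1.e+00] F [-4.1 -1.7 10.7] T [-0.447  1.059  0.312] j7 -0.654 tau7 0.4913 gap 0.077
```

Call:
arm_command(
  moves=[
    [0,0,0,0,0,3],
    [0,0,0.0001,0,0,6],
  ],
)

```text
clock: 45.5
eef_pos: [0.534, 0.155, 0.1226]
eef_rot: [0.794, 0.608, -0.0, 0.0]
force: [-6.3, -1.7, 11.7]
finger_gap: 0.083
```

```bash
python3 -c "
from h import *
st()
"
```

```text
t 45.5 pos [534.  155.  122.6] ang 74.89 tilt [ 1.e-04 -5.e-04 -1.e+00] F [-6.3 -1.7 11.7] T [-0.5    1.178  0.341] j7 -0.749 tau7 0.4715 gap 0.083
```

Call:
arm_command(
  moves=[
    [0,0,0,0,0,3],
    [0,0,0.0001,0,0,6],
  ],
)

```text
clock: 45.7
eef_pos: [0.534, 0.1551, 0.1225]
eef_rot: [0.825, 0.566, -0.0, 0.0]
force: [-5.3, -2.1, 12.2]
finger_gap: 0.081
```

```bash
python3 -c "
from h import *
st()
"
```

```text
t 45.7 pos [534.  155.1 122.5] ang 68.9 tilt [ 0.e+00 -5.e-04 -1.e+00] F [-5.3 -2.1 12.2] T [-0.493  1.261  0.353] j7 -0.845 tau7 0.4602 gap 0.081
```

Call:
arm_command(
  moves=[
    [0,0,0.0001,0,0,3],
  ],
)

```text
clock: 45.8
eef_pos: [0.534, 0.1551, 0.1224]
eef_rot: [0.839, 0.544, -0.0, 0.0]
force: [-5.2, -1.9, 12.2]
finger_gap: 0.083
```

```bash
python3 -c "
from h import *
st()
"
```

```text
t 45.8 pos [534.  155.1 122.4] ang 65.9 tilt [-1.e-04 -5.e-04 -1.e+00] F [-5.2 -1.9 12.2] T [-0.405  1.31   0.362] j7 -0.892 tau7 0.4577 gap 0.083
```

Call:
arm_command(
  moves=[
    [0,0,0,0,0,3],
  ],
)

```text
clock: 45.9
eef_pos: [0.5339, 0.1551, 0.1224]
eef_rot: [0.853, 0.522, -0.0, 0.0]
force: [-5.4, -2.6, 11.4]
finger_gap: 0.079
```

```bash
python3 -c "
from h import *
st()
"
```

```text
t 45.9 pos [533.9 155.1 122.4] ang 62.9 tilt [-0.e+00 -5.e-04 -1.e+00] F [-5.4 -2.6 11.4] T [-0.411  1.237  0.32 ] j7 -0.94 tau7 0.444 gap 0.079
```

Call:
arm_command(
  moves=[
    [0,0,0,0,0,0],
    [0,0,0,0,0,0],
    [0,0,-0.025,0,0,0],
    [0,0,-0.05,0,0,3],
    [-0.02,0.021,-0.052,0,0,8],
    [-0.047,0.049,-0.052,0,0,14],
    [-0.071,0.0745,-0.052,0,0,14],
    [-0.088,0.092,-0.052,0,0,14],
    [-0.094,0.0981,-0.05,0,0,14],
    [-0.094,0.0981,-0.045,0,0,14],
    [-0.094,0.0981,-0.03,0,0,14],
    [-0.094,0.0981,-0.01,0,0,14],
  ],
  claw=150,
)

```text
clock: 47.1
eef_pos: [0.5791, 0.0288, 0.1311]
eef_rot: [0.91, 0.415, 0.001, -0.0]
force: [0.6, -0.1, 0.0]
finger_gap: 0.413
```

Call:
arm_command(
  moves=[
    [0,0,0.008,0,0,0],
    [0,0,0.01,0,0,0],
    [0,0,0.01,0,0,0],
  ],
)

```text
clock: 47.4
eef_pos: [0.5789, 0.0276, 0.1213]
eef_rot: [0.91, 0.415, -0.0, -0.0]
force: [0.0, -0.9, 0.9]
finger_gap: 0.41
```

```bash
python3 -c "
from h import *
to((.5788,.0269,.1205),49)
"
```

```text
t 47.4 pos [578.9  27.6 121.3] ang 49.03 tilt [-3.e-04  3.e-04 -1.e+00] F [ 0.  -0.9  0.9] T [-0.025  0.027 -0.001] j7 -0.903 tau7 -0.0156 gap 0.41
shift mm [-0.6  0.4  0.8] rotvec [-0.02 -0.    0.03]
```

Call:
arm_command(
  moves=[
    [-0.0005,0.0003,0.0003,0,0,0],
    [-0.0005,0.0003,0.0003,0,0,0],
    [-0.0005,0.0003,0.0003,0,0,0],
    [-0.0005,0.0003,0.0003,0,0,0],
    [-0.0005,0.0003,0.0003,0,0,3],
    [-0.0005,0.0003,0.0004,0,0,6],
  ],
  claw=255,
)

```text
clock: 48.0
eef_pos: [0.5788, 0.0269, 0.1219]
eef_rot: [0.931, 0.366, 0.0, -0.0]
force: [-3.3, 0.9, 7.6]
finger_gap: 0.081
```

```bash
python3 -c "
from h import *
st()
"
```

```text
t 48.0 pos [578.8  26.9 121.9] ang 42.91 tilt [ 4.e-04  6.e-04 -1.e+00] F [-3.3  0.9  7.6] T [0.413 0.897 0.271] j7 -0.998 tau7 0.5509 gap 0.081
```

Call:
arm_command(
  moves=[
    [0,0,0.0001,0,0,3],
  ],
)

```text
clock: 48.1
eef_pos: [0.5788, 0.0269, 0.1218]
eef_rot: [0.94, 0.341, 0.0, -0.0]
force: [-3.4, 1.7, 6.6]
finger_gap: 0.082
```

```bash
python3 -c "
from h import *
st()
"
```

```text
t 48.1 pos [578.8  26.9 121.8] ang 39.91 tilt [ 4.e-04  5.e-04 -1.e+00] F [-3.4  1.7  6.6] T [0.321 0.906 0.282] j7 -1.045 tau7 0.4968 gap 0.082
```

Call:
arm_command(
  moves=[
    [0,0,0.0001,0,0,3],
  ],
)

```text
clock: 48.2
eef_pos: [0.5788, 0.0269, 0.1218]
eef_rot: [0.949, 0.317, 0.0, -0.0]
force: [-4.7, 2.3, 8.1]
finger_gap: 0.084
```

```bash
python3 -c "
from h import *
st()
"
```

```text
t 48.2 pos [578.8  26.9 121.8] ang 36.9 tilt [ 5.e-04  6.e-04 -1.e+00] F [-4.7  2.3  8.1] T [0.317 0.963 0.291] j7 -1.092 tau7 0.4887 gap 0.084
```

Call:
arm_command(
  moves=[
    [0,0,0,0,0,3],
  ],
)

```text
clock: 48.3
eef_pos: [0.5788, 0.0269, 0.1218]
eef_rot: [0.957, 0.292, 0.0, -0.0]
force: [-4.7, 1.8, 7.6]
finger_gap: 0.084
```

```bash
python3 -c "
from h import *
st()
"
```

```text
t 48.3 pos [578.8  26.9 121.8] ang 33.91 tilt [ 4.e-04  5.e-04 -1.e+00] F [-4.7  1.8  7.6] T [0.347 0.897 0.288] j7 -1.139 tau7 0.4918 gap 0.084
```

Call:
arm_command(
  moves=[
    [0,0,0,0,0,3],
    [0,0,0.0001,0,0,6],
  ],
)

```text
clock: 48.5
eef_pos: [0.5788, 0.0269, 0.1217]
eef_rot: [0.97, 0.241, 0.0, -0.0]
force: [-4.6, 2.2, 7.6]
finger_gap: 0.082
```

```bash
python3 -c "
from h import *
st()
"
```

```text
t 48.5 pos [578.8  26.9 121.7] ang 27.91 tilt [ 5.e-04  6.e-04 -1.e+00] F [-4.6  2.2  7.6] T [0.367 1.043 0.283] j7 -1.234 tau7 0.4804 gap 0.082
```

Call:
arm_command(
  moves=[
    [0,0,0.0001,0,0,3],
  ],
)

```text
clock: 48.6
eef_pos: [0.5788, 0.0269, 0.1217]
eef_rot: [0.976, 0.216, 0.0, -0.0]
force: [-4.4, 0.8, 8.8]
finger_gap: 0.08
```

```bash
python3 -c "
from h import *
st()
"
```

```text
t 48.6 pos [578.8  26.9 121.7] ang 24.91 tilt [ 4.e-04  6.e-04 -1.e+00] F [-4.4  0.8  8.8] T [0.342 1.103 0.372] j7 -1.281 tau7 0.4481 gap 0.08
```

Call:
arm_command(
  moves=[
    [0,0,0,0,0,3],
  ],
)

```text
clock: 48.7
eef_pos: [0.5787, 0.0269, 0.1216]
eef_rot: [0.982, 0.19, 0.0, -0.0]
force: [-3.9, 1.6, 8.3]
finger_gap: 0.085
```

```bash
python3 -c "
from h import *
st()
"
```

```text
t 48.7 pos [578.7  26.9 121.6] ang 21.91 tilt [ 3.e-04  6.e-04 -1.e+00] F [-3.9  1.6  8.3] T [0.312 1.022 0.32 ] j7 -1.329 tau7 0.4523 gap 0.085
```

Call:
arm_command(
  moves=[
    [0,0,0.0001,0,0,3],
  ],
)

```text
clock: 48.8
eef_pos: [0.5788, 0.027, 0.1216]
eef_rot: [0.986, 0.164, 0.0, -0.0]
force: [-4.8, 1.8, 9.1]
finger_gap: 0.08
```

```bash
python3 -c "
from h import *
st()
"
```

```text
t 48.8 pos [578.8  27.  121.6] ang 18.92 tilt [ 4.e-04  7.e-04 -1.e+00] F [-4.8  1.8  9.1] T [0.387 1.149 0.336] j7 -1.376 tau7 0.4376 gap 0.08
```

Call:
arm_command(
  moves=[
    [0,0,0.0001,0,0,3],
    [0,0,0.0001,0,0,6],
  ],
)

```text
clock: 49.0
eef_pos: [0.5788, 0.027, 0.1216]
eef_rot: [0.994, 0.112, 0.0, -0.0]
force: [-4.7, 1.9, 8.2]
finger_gap: 0.08
```

```bash
python3 -c "
from h import *
st()
"
```

```text
t 49.0 pos [578.8  27.  121.6] ang 12.92 tilt [ 5.e-04  7.e-04 -1.e+00] F [-4.7  1.9  8.2] T [0.442 1.074 0.346] j7 -1.47 tau7 0.4219 gap 0.08
```

Call:
arm_command(
  moves=[
    [0,0,0,0,0,0],
    [0,0,0,0,0,0],
    [0,0,-0.025,0,0,0],
    [0,0,-0.05,0,0,-3],
    [0.012,-0.015,-0.052,0,0,-11],
    [0.026,-0.032,-0.052,0,0,-19],
    [0.04,-0.05,-0.052,0,0,-27],
    [0.054,-0.067,-0.052,0,0,-35],
    [0.0603,-0.0752,-0.052,0,0,-43],
    [0.0603,-0.0752,-0.045,0,0,-43],
    [0.0603,-0.0752,-0.028,0,0,-43],
    [0.0603,-0.0752,-0.01,0,0,-43],
  ],
  claw=150,
)

```text
clock: 50.2
eef_pos: [0.6209, 0.1116, 0.1296]
eef_rot: [0.884, 0.467, 0.0, 0.0]
force: [0.1, -0.1, 0.2]
finger_gap: 0.413
```

Call:
arm_command(
  moves=[
    [0,0,0.008,0,0,0],
    [0,0,0.01,0,0,0],
    [0,0,0.01,0,0,0],
  ],
)

```text
clock: 50.5
eef_pos: [0.6208, 0.1125, 0.1203]
eef_rot: [0.883, 0.468, -0.0, 0.0]
force: [0.2, 0.3, 0.2]
finger_gap: 0.409
```

```bash
python3 -c "
from h import *
to((.6208,.1138,.1195),56)
"
```

```text
t 50.5 pos [620.8 112.5 120.3] ang 55.87 tilt [-1.e-04 -2.e-04 -1.e+00] F [0.2 0.3 0.2] T [-0.003  0.008 -0.013] j7 -0.925 tau7 -0.0321 gap 0.409
shift mm [ 1.1 -0.7  0.8] rotvec [ 0.    0.02 -0.13]
```

Call:
arm_command(
  moves=[
    [0.001,-0.0006,0.0004,0,0,0],
    [0.001,-0.0006,0.0004,0,0,0],
    [0.001,-0.0006,0.0004,0,0,0],
    [0.001,-0.0006,0.0004,0,0,0],
    [0.001,-0.0006,0.0004,0,0,3],
    [0.001,-0.0006,0.0005,0,0,6],
  ],
  claw=255,
)

```text
clock: 51.1
eef_pos: [0.6213, 0.1146, 0.1208]
eef_rot: [0.907, 0.422, 0.001, 0.0]
force: [-1.4, -0.7, 6.4]
finger_gap: 0.087
```

```bash
python3 -c "
from h import *
st()
"
```

```text
t 51.1 pos [621.3 114.6 120.8] ang 49.91 tilt [ 1.4e-03  4.0e-04 -1.0e+00] F [-1.4 -0.7  6.4] T [0.101 0.345 0.399] j7 -1.021 tau7 0.4593 gap 0.087
```

Call:
arm_command(
  moves=[
    [0,0,0.0001,0,0,3],
  ],
)

```text
clock: 51.2
eef_pos: [0.6213, 0.1145, 0.1208]
eef_rot: [0.917, 0.398, 0.001, 0.0]
force: [-2.1, 0.5, 7.4]
finger_gap: 0.087
```

```bash
python3 -c "
from h import *
st()
"
```

```text
t 51.2 pos [621.3 114.5 120.8] ang 46.9 tilt [ 1.5e-03  3.0e-04 -1.0e+00] F [-2.1  0.5  7.4] T [0.06  0.47  0.348] j7 -1.067 tau7 0.4055 gap 0.087
```

Call:
arm_command(
  moves=[
    [0,0,0,0,0,3],
  ],
)

```text
clock: 51.3
eef_pos: [0.6213, 0.1145, 0.1208]
eef_rot: [0.928, 0.374, 0.001, 0.0]
force: [-1.6, -0.2, 5.6]
finger_gap: 0.086
```

```bash
python3 -c "
from h import *
st()
"
```

```text
t 51.3 pos [621.3 114.5 120.8] ang 43.9 tilt [ 1.6e-03  3.0e-04 -1.0e+00] F [-1.6 -0.2  5.6] T [0.049 0.38  0.357] j7 -1.114 tau7 0.4144 gap 0.086
```

Call:
arm_command(
  moves=[
    [0,0,0.0001,0,0,3],
  ],
)

```text
clock: 51.4
eef_pos: [0.6214, 0.1145, 0.1207]
eef_rot: [0.937, 0.349, 0.001, 0.0]
force: [-2.2, -0.2, 6.6]
finger_gap: 0.084
```

```bash
python3 -c "
from h import *
st()
"
```

```text
t 51.4 pos [621.4 114.5 120.7] ang 40.89 tilt [ 1.6e-03  3.0e-04 -1.0e+00] F [-2.2 -0.2  6.6] T [0.01  0.405 0.449] j7 -1.161 tau7 0.3874 gap 0.084
```

Call:
arm_command(
  moves=[
    [0,0,0.0001,0,0,3],
  ],
)

```text
clock: 51.5
eef_pos: [0.6214, 0.1145, 0.1207]
eef_rot: [0.946, 0.325, 0.001, 0.0]
force: [-2.8, -0.1, 6.9]
finger_gap: 0.087
```

```bash
python3 -c "
from h import *
st()
"
```

```text
t 51.5 pos [621.4 114.5 120.7] ang 37.9 tilt [ 1.8e-03  3.0e-04 -1.0e+00] F [-2.8 -0.1  6.9] T [-0.082  0.433  0.418] j7 -1.207 tau7 0.3823 gap 0.087
```

Call:
arm_command(
  moves=[
    [0,0,0,0,0,3],
  ],
)

```text
clock: 51.6
eef_pos: [0.6214, 0.1144, 0.1207]
eef_rot: [0.954, 0.3, 0.001, 0.0]
force: [-2.0, -0.2, 5.4]
finger_gap: 0.086
```

```bash
python3 -c "
from h import *
st()
"
```

```text
t 51.6 pos [621.4 114.4 120.7] ang 34.89 tilt [ 1.8e-03  2.0e-04 -1.0e+00] F [-2.  -0.2  5.4] T [-0.036  0.351  0.362] j7 -1.254 tau7 0.3881 gap 0.086
```

Call:
arm_command(
  moves=[
    [0,0,0,0,0,0],
    [0,0,0,0,0,0],
    [0,0,-0.025,0,0,0],
    [0,0,-0.05,0,0,-3],
    [-0.03,-0.0083,-0.052,0,0,-7],
    [-0.065,-0.018,-0.052,0,0,-7],
    [-0.1,-0.028,-0.052,0,0,-7],
    [-0.124,-0.0345,-0.052,0,0,-7],
    [-0.1321,-0.0367,-0.05,0,0,-7],
    [-0.1321,-0.0367,-0.045,0,0,-7],
    [-0.1321,-0.0367,-0.03,0,0,-7],
    [-0.1321,-0.0367,-0.01,0,0,-7],
  ],
  claw=150,
)

```text
clock: 52.8
eef_pos: [0.4937, 0.0693, 0.1294]
eef_rot: [0.934, 0.358, 0.001, 0.0]
force: [-0.9, 0.4, 0.2]
finger_gap: 0.414
```

Call:
arm_command(
  moves=[
    [0,0,0.007,0,0,0],
    [0,0,0.009,0,0,0],
    [0,0,0.009,0,0,0],
  ],
)

```text
clock: 53.1
eef_pos: [0.4921, 0.0688, 0.1203]
eef_rot: [0.934, 0.358, -0.0, -0.0]
force: [-0.7, -0.3, 0.4]
finger_gap: 0.408
```

```bash
python3 -c "
from h import *
to((.4919,.0684,.1205),42)
"
```

```text
t 53.1 pos [492.1  68.8 120.3] ang 41.99 tilt [-3.e-04  0.e+00 -1.e+00] F [-0.7 -0.3  0.4] T [-0.032  0.011 -0.002] j7 -1.114 tau7 -0.0072 gap 0.408
shift mm [-0.4  0.2 -0.2] rotvec [-0.01  0.01 -0.01]
```

Call:
arm_command(
  moves=[
    [-0.0002,0.0002,-0.0004,0,0,0],
    [-0.0002,0.0002,-0.0004,0,0,0],
    [-0.0002,0.0002,-0.0004,0,0,0],
    [-0.0002,0.0002,-0.0004,0,0,0],
    [-0.0002,0.0002,-0.0004,0,0,3],
    [-0.0002,0.0002,-0.0004,0,0,6],
  ],
  claw=255,
)

```text
clock: 53.7
eef_pos: [0.492, 0.0686, 0.1217]
eef_rot: [0.951, 0.308, 0.001, 0.0]
force: [-1.8, 1.1, 4.7]
finger_gap: 0.081
```

```bash
python3 -c "
from h import *
st()
"
```

```text
t 53.7 pos [492.   68.6 121.7] ang 35.91 tilt [ 1.4e-03  3.0e-04 -1.0e+00] F [-1.8  1.1  4.7] T [0.132 0.347 0.409] j7 -1.212 tau7 0.4839 gap 0.081
```

Call:
arm_command(
  moves=[
    [0,0,0,0,0,3],
  ],
)

```text
clock: 53.8
eef_pos: [0.492, 0.0686, 0.1217]
eef_rot: [0.959, 0.283, 0.001, 0.0]
force: [-0.7, 0.7, 5.1]
finger_gap: 0.083
```

```bash
python3 -c "
from h import *
st()
"
```

```text
t 53.8 pos [492.   68.6 121.7] ang 32.91 tilt [ 1.4e-03  3.0e-04 -1.0e+00] F [-0.7  0.7  5.1] T [0.153 0.349 0.361] j7 -1.262 tau7 0.4167 gap 0.083
```

Call:
arm_command(
  moves=[
    [0,0,0,0,0,3],
  ],
)

```text
clock: 53.9
eef_pos: [0.4919, 0.0686, 0.1216]
eef_rot: [0.966, 0.258, 0.001, 0.0]
force: [-1.2, 0.6, 5.4]
finger_gap: 0.08
```

```bash
python3 -c "
from h import *
st()
"
```

```text
t 53.9 pos [491.9  68.6 121.6] ang 29.91 tilt [ 1.3e-03  3.0e-04 -1.0e+00] F [-1.2  0.6  5.4] T [0.252 0.355 0.424] j7 -1.31 tau7 0.4273 gap 0.08
```

Call:
arm_command(
  moves=[
    [0,0,0,0,0,0],
    [0,0,0,0,0,0],
    [0,0,-0.025,0,0,0],
    [0,0,-0.05,0,0,-3],
    [0.017,-0.0115,-0.052,0,0,-11],
    [0.037,-0.025,-0.052,0,0,-19],
    [0.057,-0.0385,-0.052,0,0,-27],
    [0.074,-0.05,-0.052,0,0,-33],
    [0.0799,-0.0538,-0.05,0,0,-33],
    [0.0799,-0.0538,-0.045,0,0,-33],
    [0.0799,-0.0538,-0.03,0,0,-33],
    [0.0799,-0.0538,-0.01,0,0,-33],
  ],
  claw=150,
)

```text
clock: 55.1
eef_pos: [0.5341, 0.1533, 0.1307]
eef_rot: [0.854, 0.521, 0.0, 0.001]
force: [0.5, -0.2, -0.2]
finger_gap: 0.409
```

Call:
arm_command(
  moves=[
    [0,0,0.007,0,0,0],
    [0,0,0.009,0,0,0],
    [0,0,0.009,0,0,0],
  ],
)

```text
clock: 55.4
eef_pos: [0.5339, 0.1542, 0.122]
eef_rot: [0.853, 0.522, -0.0, 0.0]
force: [0.7, -0.1, -0.1]
finger_gap: 0.408
```

```bash
python3 -c "
from h import *
to((.5342,.1552,.1220),63)
"
```

```text
t 55.4 pos [533.9 154.2 122. ] ang 62.9 tilt [-1.e-04 -3.e-04 -1.e+00] F [ 0.7 -0.1 -0.1] T [-0.01  -0.002  0.048] j7 -0.921 tau7 -0.0237 gap 0.408
shift mm [ 1.  -0.2  0. ] rotvec [ 0.    0.02 -0.1 ]
```

Call:
arm_command(
  moves=[
    [0.0006,-0.0001,-0.0004,0,0,0],
    [0.0006,-0.0001,-0.0004,0,0,0],
    [0.0006,-0.0001,-0.0004,0,0,0],
    [0.0006,-0.0001,-0.0004,0,0,0],
    [0.0006,-0.0001,-0.0004,0,0,3],
    [0.0006,-0.0001,-0.0004,0,0,6],
  ],
  claw=255,
)

```text
clock: 56.0
eef_pos: [0.5342, 0.1558, 0.1233]
eef_rot: [0.879, 0.476, 0.001, 0.0]
force: [-2.5, 0.8, 5.3]
finger_gap: 0.074
```

```bash
python3 -c "
from h import *
st()
"
```

```text
t 56.0 pos [534.2 155.8 123.3] ang 56.91 tilt [ 1.e-03  4.e-04 -1.e+00] F [-2.5  0.8  5.3] T [-0.025  0.553  0.347] j7 -1.018 tau7 0.4949 gap 0.074
```

Call:
arm_command(
  moves=[
    [0,0,0,0,0,3],
  ],
)

```text
clock: 56.1
eef_pos: [0.5342, 0.1558, 0.1232]
eef_rot: [0.891, 0.453, 0.0, 0.0]
force: [-2.5, -0.9, 5.0]
finger_gap: 0.074
```

```bash
python3 -c "
from h import *
st()
"
```

```text
t 56.1 pos [534.2 155.8 123.2] ang 53.9 tilt [ 9.e-04  4.e-04 -1.e+00] F [-2.5 -0.9  5. ] T [0.052 0.479 0.32 ] j7 -1.066 tau7 0.4484 gap 0.074
```

Call:
arm_command(
  moves=[
    [0,0,0,0,0,3],
  ],
)

```text
clock: 56.2
eef_pos: [0.5342, 0.1558, 0.1232]
eef_rot: [0.903, 0.43, 0.001, 0.0]
force: [-2.3, 0.2, 5.0]
finger_gap: 0.073
```

```bash
python3 -c "
from h import *
st()
"
```

```text
t 56.2 pos [534.2 155.8 123.2] ang 50.91 tilt [ 1.e-03  3.e-04 -1.e+00] F [-2.3  0.2  5. ] T [0.001 0.469 0.385] j7 -1.114 tau7 0.4282 gap 0.073
```

Call:
arm_command(
  moves=[
    [0,0,0,0,0,3],
    [0,0,0.0001,0,0,6],
  ],
)

```text
clock: 56.4
eef_pos: [0.5342, 0.1558, 0.1232]
eef_rot: [0.924, 0.382, 0.001, 0.0]
force: [-3.0, -0.8, 5.6]
finger_gap: 0.075
```

```bash
python3 -c "
from h import *
st()
"
```

```text
t 56.4 pos [534.2 155.8 123.2] ang 44.91 tilt [ 1.e-03  3.e-04 -1.e+00] F [-3.  -0.8  5.6] T [-0.034  0.56   0.348] j7 -1.209 tau7 0.4146 gap 0.075
```

Call:
arm_command(
  moves=[
    [0,0,0,0,0,0],
    [0,0,0,0,0,0],
    [0,0,-0.025,0,0,0],
    [0,0,-0.05,0,0,3],
    [-0.014,0.029,-0.052,0,0,11],
    [-0.03,0.062,-0.052,0,0,19],
    [-0.046,0.095,-0.052,0,0,27],
    [-0.056,0.1155,-0.052,0,0,32],
    [-0.0594,0.1225,-0.05,0,0,32],
    [-0.0594,0.1225,-0.045,0,0,32],
    [-0.0594,0.1225,-0.03,0,0,32],
    [-0.0594,0.1225,-0.01,0,0,32],
  ],
  claw=150,
)

```text
clock: 57.6
eef_pos: [0.5787, 0.0292, 0.1321]
eef_rot: [0.993, 0.116, 0.001, -0.001]
force: [-0.2, 0.2, -0.0]
finger_gap: 0.413
```

Call:
arm_command(
  moves=[
    [0,0,0.008,0,0,0],
    [0,0,0.01,0,0,0],
    [0,0,0.01,0,0,0],
  ],
)

```text
clock: 57.9
eef_pos: [0.5785, 0.0276, 0.1222]
eef_rot: [0.993, 0.114, -0.0, -0.0]
force: [-0.4, 0.2, 0.2]
finger_gap: 0.414
```

```bash
python3 -c "
from h import *
to((.5788,.0270,.1210),13)
"
```

```text
t 57.9 pos [578.5  27.6 122.2] ang 13.09 tilt [-3.e-04  3.e-04 -1.e+00] F [-0.4  0.2  0.2] T [-0.027 -0.009 -0.018] j7 -1.458 tau7 0.0135 gap 0.414
shift mm [0.1 0.7 1.2] rotvec [-0.02  0.01  0.09]
```

Call:
arm_command(
  moves=[
    [0.0001,0.0003,0.0005,0,0,0],
    [0.0001,0.0003,0.0005,0,0,0],
    [0.0001,0.0003,0.0005,0,0,0],
    [0.0001,0.0003,0.0005,0,0,0],
    [0.0001,0.0003,0.0005,0,0,3],
    [0.0001,0.0003,0.0005,0,0,6],
  ],
  claw=255,
)

```text
clock: 58.5
eef_pos: [0.5792, 0.0271, 0.1226]
eef_rot: [0.998, 0.06, 0.001, -0.0]
force: [-1.1, 2.2, 6.3]
finger_gap: 0.078
```

```bash
python3 -c "
from h import *
st()
"
```

```text
t 58.5 pos [579.2  27.1 122.6] ang 6.92 tilt [ 1.3e-03  7.0e-04 -1.0e+00] F [-1.1  2.2  6.3] T [0.491 0.341 0.398] j7 -1.554 tau7 0.4507 gap 0.078
```

Call:
arm_command(
  moves=[
    [0,0,0,0,0,3],
  ],
)

```text
clock: 58.6
eef_pos: [0.5792, 0.0271, 0.1225]
eef_rot: [0.999, 0.034, 0.001, -0.0]
force: [-1.1, 2.3, 5.9]
finger_gap: 0.076
```

```bash
python3 -c "
from h import *
st()
"
```

```text
t 58.6 pos [579.2  27.1 122.5] ang 3.92 tilt [ 1.3e-03  7.0e-04 -1.0e+00] F [-1.1  2.3  5.9] T [0.496 0.342 0.421] j7 -1.601 tau7 0.3954 gap 0.076
```

Call:
arm_command(
  moves=[
    [0,0,0,0,0,3],
  ],
)

```text
clock: 58.7
eef_pos: [0.5792, 0.0271, 0.1225]
eef_rot: [1.0, 0.008, 0.001, -0.0]
force: [-1.6, 2.4, 4.9]
finger_gap: 0.079
```

```bash
python3 -c "
from h import *
st()
"
```

```text
t 58.7 pos [579.2  27.1 122.5] ang 0.92 tilt [ 1.2e-03  6.0e-04 -1.0e+00] F [-1.6  2.4  4.9] T [0.458 0.317 0.344] j7 -1.648 tau7 0.3975 gap 0.079
```

Call:
arm_command(
  moves=[
    [0,0,0,0,0,0],
    [0,0,0,0,0,0],
    [0,0,-0.025,0,0,0],
    [0,0,-0.06,0,0,0],
    [0,0,-0.11,0,0,0],
    [0,0,-0.14,0,0,0],
    [0,0,-0.14,0,0,0],
    [0,0,-0.14,0,0,0],
  ],
  claw=150,
)

```text
clock: 59.5
eef_pos: [0.5789, 0.026, 0.2619]
eef_rot: [1.0, 0.009, 0.001, 0.0]
force: [0.1, 0.6, -0.7]
finger_gap: 0.412
```

```bash
python3 -c "
from h import *
st()
look(20,(120,270,90,280),4)
"
```

```text
t 59.5 pos [578.9  26.  261.9] ang 0.99 tilt [ 1.e-03 -1.e-04 -1.e+00] F [ 0.1  0.6 -0.7] T [-0.009  0.016  0.062] j7 -1.656 tau7 0.0044 gap 0.412
```

View pics/z20.png

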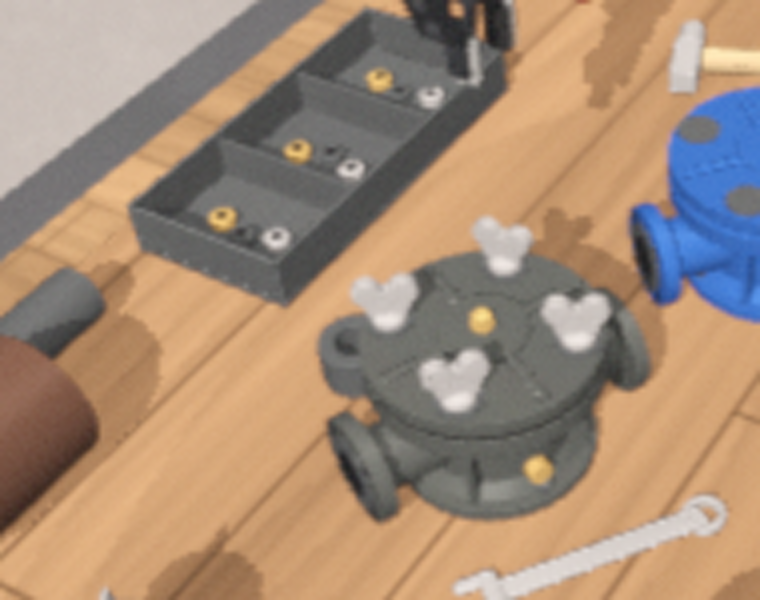

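```bash
python3 -c "
from plant import ctrl
print(ctrl.close_job(), ctrl.read_state()['clock'])"
```

```text
the job is handed in; nothing more can be done
the job is handed in; nothing more can be done
```

The job was handed in at about 59.6 s of the 72 s allowed, with all four wing nuts snugged to between about 0.36 and 0.41 N m. No verdict was reported.

**What I did:** I worked the nuts crosswise, and call them by position:
- A: far left
- B: far right
- C: near right
- D: near left

I ran A and its opposite C down about 1 mm first, then B and D. A second part-way round took each to roughly 0.1–0.2 N m. In the last pass I tightened A and C to about 0.35–0.37 N m, then brought D and B up to about 0.35 N m. A final touch-up on all four followed.

**Last checks:**

| Nut | Turning moment while moving (N m, average of the last readings, ±0.03 each) |
|---|---|
| A | 0.41 |
| B | 0.39 |
| C | 0.40 |
| D | 0.36 |

- The last side picture shows all four nuts down. The cover looks level, and the bush and spanner look undisturbed. The gripper is open and clear of everything.

**What disagreed or was not proven:**
- **Nut travel:** The nuts turned 125–155°, which is about 3.5–4.3 mm at the stated thread. I expected about 2 mm, and the moment rose more slowly than described. I therefore judged tightness by moment alone and did not confirm that the cover is on its gasket.
- **Nut force and level:** I had no direct reading of the force on the cover or of its tilt. Whether A and C were above 40 N before B and D is inferred from the moments (worst case about 41–44 N).
- **Gripper height:** In the pictures the fingertips appeared about 20–30 mm higher than the reported tool point. My first close on nut A missed above the blade, so I went lower and gripped it properly.

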